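Load the tin rack oldest first and close its side up to the tins

TASK

Load the three food tins from the worktop into the two-tier wire tin rack, one at a time and lying on their sides through the loading bay at the top, beginning with the oldest, the tin at the end of the row next to the hob, and working along the row towards the rack, so that each rolls down and they end in that order in the lower tier with the first at the outlet. Then slide the rack's right side in by its black push plate until it sits snug against the ends of the tins, stopping as soon as you feel it come up solid. Handle the tins gently, do not let one lie or fall on its side on the worktop, and leave the jars, mill, shaker and mug where they stand.

Things in the scene. Friction and masses are not known exactly. Their poses are not given: they have to be found in the camera images.
- tin_1: The first tin, at the end of the row next to the hob (the rightmost, smallest y): a round food tin, 57.4 mm across and 72 mm long, about 0.26 kg, standing upright on the worktop at the start. Origin: centre of its lower end as it stands; z axis: along the tin's axis to the other end, so the tin's middle is 36 mm along +z.
- tin_2: The second tin, the middle one of the row: a round food tin, 57.4 mm across and 72 mm long, about 0.26 kg, standing upright on the worktop at the start. Origin: centre of its lower end as it stands; z axis: along the tin's axis to the other end, so the tin's middle is 36 mm along +z.
- tin_3: The third tin, at the end of the row next to the rack (the leftmost): a round food tin, 57.4 mm across and 72 mm long, about 0.26 kg, standing upright on the worktop at the start. Origin: centre of its lower end as it stands; z axis: along the tin's axis to the other end, so the tin's middle is 36 mm along +z.
- rack: Two-tier rack of slippery 5 mm chromed wire, fixed, 290 long (x), 107 wide (y), 186 high. Origin on the worktop under the middle of the lane; x: along the lane, from the bay and outlet end (towards the robot) to the turn at the back; y: across the lane, to the left, as the tins' axes must lie. Left side of the lane fixed at y = +43; the right side slides.
- bay (a point): Middle of a lying tin that rests in the loading bay on the upper runners: rack x -62, y 0, z 173 mm; axes as the rack's. Open above; side guards reach 5 mm over this point; a wire lip 20 mm high stands 66 mm off at -x: room for fingers opened to 80 mm at the tin's -x and +x sides, tool leaning over the right side. The upper runners fall 8 deg to +x.
- turn (a point): Middle of the turn at the back (+x) of the rack: a tin let go in the bay rolls here by itself, drops to the lower runners and rolls forward to the outlet, in about 1.5 s, without a push. Axes as the rack's. A wall cupboard hangs over this end of the rack: its underside is 0.45 m above the worktop and its front, with a knob, at world x = 0.58 to 0.61; keep the wrist in front of it.
- outlet (a point): Middle of the first tin at rest against the stop of the lower tier: rack x -129, y 0, z 63 mm; axes as the rack's. The second rests behind it at x -72, z 71, the third at x -15, z 79; in y each may lie up to 7 mm off the middle of the lane. The lower runners fall 8 deg to -x.
- guide (a joint): Right side of the rack, sliding on two cross tubes along the rack's y. 0 = fully out, lane 86 mm wide; grows as it is pushed in (+y), lane = 86 mm minus the value, so 14 mm is snug on 72 mm tins. Starts at 0 to 4 mm, stays where left. Takes about 3 N to move, up to 4 N more while it shifts tins. Travel 16 mm.
- guide_plate (a point): Middle of the outer (right-hand) face of the black push plate on the sliding right side, at rack x -40, 90 mm above the worktop; the plate is 60 mm along x, 44 high, 5 thick, and stands out 30 mm from the rack's side wires on a wire bracket; axes as the rack's, push along +y.
- honey_jar: Bystander: glass jar of honey with a dark lid, 61 mm across, 98 mm high, far behind the rack. Origin at the centre of its base.
- spice_jar: Bystander: glass spice jar with a green cap, 46 mm across, 106 mm high, left of the rack. Origin at the centre of its base.
- pepper_mill: Bystander: turned wooden mill, 58 mm across, 165 mm high, behind the row of tins. Origin at the centre of its base.
- salt_shaker: Bystander: glass shaker with a metal top, 44 mm across, 90 mm high, behind the row of tins. Origin at the centre of its base.
- mug: Bystander: white mug, 83 mm across, 86 mm high, behind the row of tins at its rack end. Origin at the middle of its base.

How it is judged:
By the outcome, as a careful person would: the job done as asked, in the order asked, and still so for the second after the job is handed in, with the robot touching nothing.
It also fails if it takes over 72 s, if anything falls off the work surface, if the arm or the gripper's body presses on something with over 40 N, if the wrist force passes 120 N, or if a joint passes its speed limit or range.

ROBOT

A 6-joint arm with a two-finger parallel gripper is mounted at the origin on a cart in front of the work surface, level with it; the furniture and walls round the work are solid. World frame = base frame: x ahead of the robot, y to its left, z up, the work surface at z = 0. Lengths are in m, angles in rad, forces in N, time in s.
With the tool pointing down it reaches from about 0.35 to 0.975 m from the base axis. Payload 4.9 kg.
Tool frame: the origin (TCP) lies midway between the tips of the shut fingers; the grasp point (between the pads) lies 19 mm behind it (ctrl.tcp_to_grasp is the distance from the TCP to the grasp point, in m); z points along the fingers, y is the line along which they close (so a half turn about z gives the same grasp; the last joint's range is limited). The gripper opens to 85 mm and grips with 20 to 120 N. Pads are 22 mm wide; open, the fingers measure 114 mm over their backs; the gripper's body (76 mm by 85 mm) begins 54 mm behind the grasp point. The pads swing forward as they close: fully open they stand 13 mm farther back than shut.
Start: joints at [-1.434, 0.053, 1.613, -0, 1.476, -0.119], TCP at [0.158, -0.605, 0.198] pointing down, gripper open.
Joint ranges: [-3.01, 3.01], [-1.01, 2.22], [0.06, 2.58], [-1.02, 4.17], [0.09, 2.62], [-3.14, 3.14]. Speed limits (rad/s): [2.57, 2.57, 3.14, 3.14, 3.14, 3.14].

INTERFACE

Orientations are given as a rotation vector (axis times angle).
In Python, from station import ctrl, optics gives the robot as it stands (ctrl), with the cameras (optics).
- The arm moves only by the shell command python3 jog.py [FORCE], which reads ROWS from standard input. ROWS is a JSON list of rows, 1 to 20 of them, each an object with the fields finger_gap (the finger opening in m), d (a list: dx, dy, dz in m), r (a list: a rotation vector rx, ry, rz in rad); a field left out counts as zero (the opening has to be given); each row is the pose to reach, as a shift and turn from the pose commanded when the command began, along the tool's axes at that moment; what a row does not reach only later rows make up. A row lasts 1/12 s, in which the tool goes at most 0.0417 m and 0.125 rad, less where a joint would pass 70% of its speed; a pose out of reach is approached as far as the arm can. The fingers move at their own pace and stop on an object; FORCE is the grip in N (left out, the last holds). Time passes only in rows, so rows that do not move let the fingers close. It prints the time, the measured TCP pose, the force, the opening and the grip force at its end. Input that does not fit is refused with a message, and nothing moves.
- ctrl.get_obs(): the state, without advancing time (a new reading comes with each control period).
- optics.get_image(name): name is "side" or "top" or "wrist"; returns the picture (400x640x3 uint8, red, green, blue); there is no depth.
- optics.camera_params(name): a dict with "fx", "fy", "cx", "cy" (pixels), "k1" (the pictures are not rectified: a ray, as slopes to the right and down, at radius r is drawn at 1 + k1 r^2 times it, then the intrinsics apply), "T" (4x4, takes a point from camera to world coordinates); the wrist camera has in their place "tool_from_camera" (4x4, takes a point from camera to tool coordinates, whose origin is the TCP and whose axes are the flange's). Camera axes: x right, y down, z forward; pixel columns grow to the right and rows downward; lengths in m; the calibration is good to about 2 mm. A picture is of the moment at which its call begins: read the wrist's pose just before it. camera_params takes no time and is no camera call.
- ctrl.finish_job(): hands the job in; it is judged then, once.
The state is a dict: "t": time; "q": joint angles; "dq": joint speeds; "effort": joint torques, N m; "tool_pos": TCP position; "tool_rot": TCP orientation; "contact_force": force on the tool from outside, world axes, zero at the start; "wrist_torque": the same for the moment, N m; "opening": finger opening in m; "grip_force": force on a finger pad.
Only numpy, scipy, OpenCV 4.12 (cv2) and the standard library are available. Lean on these libraries where they do the work, as an engineer would, in place of code of your own. Each camera call takes 0.05 s, during which the arm holds its last target. There are 200 camera calls.

## Working session

There is one attempt and no reset: what is moved stays moved. The work goes in short steps, Python scripts to look and compute and a shell command to move; the robot and the scene stay as the last step left them, time stands still between calls to the robot, and variables do not carry over. Pictures are saved under pics/ and viewed, at most 10 in all, crops included, and the job is handed in when it is done.

```bash
ls; mkdir -p pics; python3 - <<'E'
from station import ctrl, optics
import cv2,numpy as np
for n in("top","side"):
    cv2.imwrite(f"pics/{n}0.png",optics.get_image(n)[:,:,::-1])
    p=optics.camera_params(n);print(n,{k:np.round(v,4).tolist() for k,v in p.items()})
print({k:np.round(v,4).tolist() for k,v in ctrl.get_obs().items()})
print({k:np.round(v,4).tolist() for k,v in optics.camera_params("wrist").items()},ctrl.tcp_to_grasp)
E
```

```text
jog.py
pics
station.py
top {'fx': 446.8179, 'fy': 446.8179, 'cx': 308.3057, 'cy': 201.4609, 'k1': -0.1207, 'T': [[-0.0132, -0.9943, 0.1062, 0.4644], [-0.9999, 0.014, 0.0068, 0.0227], [-0.0082, -0.1061, -0.9943, 1.3523], [0.0, 0.0, 0.0, 1.0]]}
side {'fx': 457.4515, 'fy': 457.4515, 'cx': 320.4845, 'cy': 196.9772, 'k1': -0.0488, 'T': [[0.9451, -0.2384, 0.2237, 0.3437], [-0.3268, -0.7058, 0.6286, -0.7505], [0.0081, -0.6671, -0.7449, 1.0196], [0.0, 0.0, 0.0, 1.0]]}
{'t': 0.1, 'q': [-1.434, 0.0533, 1.6141, 0.0, 1.476, -0.119], 'dq': [0.0002, -0.0009, -0.0015, 0.0003, -0.0014, 0.0011], 'effort': [-0.0014, -39.4907, -37.1365, -0.0002, 0.0039, 0.0], 'tool_pos': [0.1581, -0.6041, 0.1973], 'tool_rot': [-3.1141, -0.4005, -0.0], 'contact_force': [-0.3939, 0.5387, -0.3345], 'wrist_torque': [0.0327, -0.0453, 0.0085], 'grip_force': 0.0, 'opening': 0.0854}
{'fx': 304.6077, 'fy': 304.6077, 'cx': 318.1463, 'cy': 200.4255, 'k1': -0.0246, 'tool_from_camera': [[0.0003, -0.9565, -0.2916, 0.0742], [1.0, 0.0005, -0.0007, 0.0008], [0.0008, -0.2916, 0.9565, -0.175], [0.0, 0.0, 0.0, 1.0]]} 0.0187
```

View pics/top0.png

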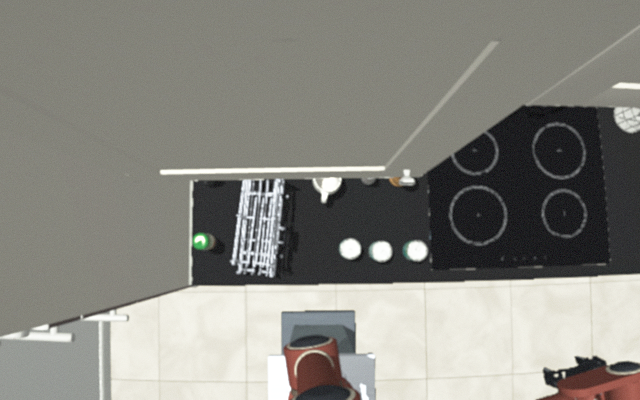

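View pics/side0.png

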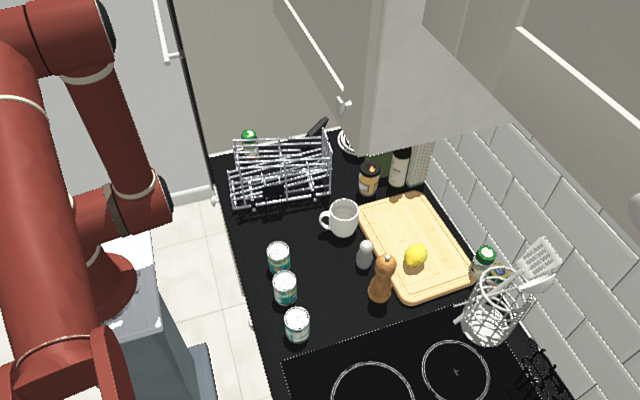

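The top view shows the tins at about (349,249), (380,251) and (415,251). The rack, slightly turned, spans columns 232–288 and rows 180–277. In the side view the tins are at (279,250), (285,281) and (297,318). Next I'll zoom in on both.

```bash
python3 - <<'E'
import cv2,numpy as np
t=cv2.imread("pics/top0.png");s=cv2.imread("pics/side0.png")
a=cv2.resize(t[175:285,190:300],(400,400),interpolation=cv2.INTER_CUBIC)
b=cv2.resize(s[120:220,215:345],None,fx=5.2,fy=5.2,interpolation=cv2.INTER_CUBIC)[:, :676]
c=np.zeros((600,800,3),np.uint8)
a=cv2.resize(t[175:285,220:300],None,fx=4,fy=5.4,interpolation=cv2.INTER_CUBIC)
b=cv2.resize(s[125:215,220:340],None,fx=4,fy=6,interpolation=cv2.INTER_CUBIC)
c[:a.shape[0],:320]=a;c[:b.shape[0],320:800]=b
cv2.imwrite("pics/rack.png",c)
# tin lids
for n,im,box in(("top",t,(335,232,435,268)),("side",s,(255,230,320,350))):
    x0,y0,x1,y1=box;g=im[y0:y1,x0:x1].min(2)
    k,l,st,ce=cv2.connectedComponentsWithStats((g>130).astype(np.uint8))
    for i in range(1,k):
        if st[i,4]>30: print(n,st[i].tolist(),np.round(ce[i]+[x0,y0],1))
E
```

```text
top [5, 6, 21, 21, 352] [349.9 248.3]
top [35, 9, 22, 21, 359] [380.8 250.7]
top [71, 9, 22, 20, 344] [416.5 250.3]
side [12, 11, 22, 20, 357] [277.4 250.4]
side [17, 40, 24, 22, 419] [283.8 280.6]
side [20, 61, 13, 11, 45] [278.8 295.9]
side [29, 76, 26, 36, 609] [297.  321.5]
side [0, 105, 4, 15, 36] [255.9 343.9]
```

View pics/rack.png

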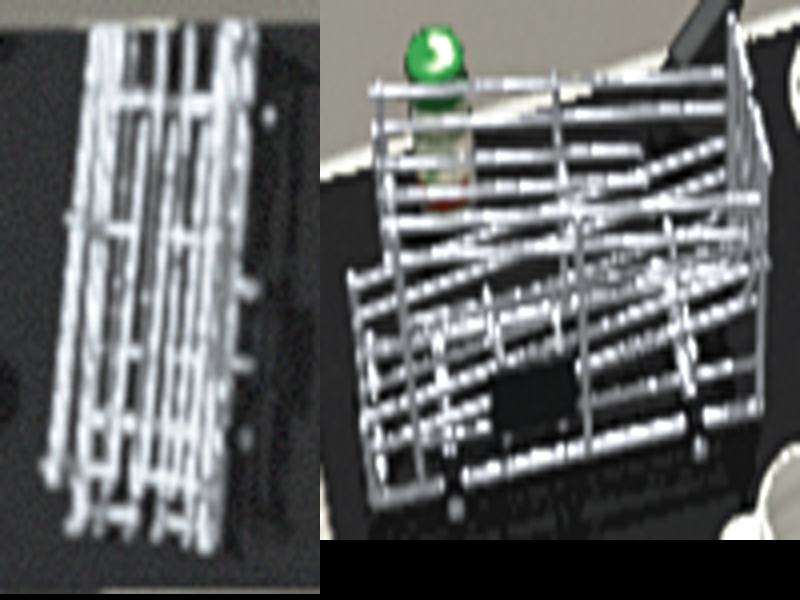

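The zoom shows the dark push plate at side pixel ≈(273.5,192), the cross tubes' ends, and the rack's long wires in the top view. I'll triangulate next.

```bash
cat > h.py <<'E'
import numpy as np
from station import ctrl, optics
from scipy.spatial.transform import Rotation as R
from scipy.optimize import least_squares
P={n:optics.camera_params(n) for n in("top","side","wrist")}
def TT(n,obs=None):
    if n!="wrist": return P[n]["T"]
    M=np.eye(4);M[:3,:3]=R.from_rotvec(obs["tool_rot"]).as_matrix();M[:3,3]=obs["tool_pos"]
    return M@P[n]["tool_from_camera"]
def proj(n,X,T=None):
    p=P[n];T=p["T"] if T is None else T
    c=(np.atleast_2d(X)-T[:3,3])@T[:3,:3];s=c[:,:2]/c[:,2:]
    s=s*(1+p["k1"]*(s**2).sum(1,keepdims=True))
    return s*[p["fx"],p["fy"]]+[p["cx"],p["cy"]]
def onz(n,uv,z,T=None):
    "world point at height z seen at pixel uv"
    T0=P[n]["T"] if T is None else T
    f=lambda a:(proj(n,[a[0],a[1],z],T)-uv).ravel()
    return least_squares(f,[0.5,0]).x
def tri(obsl):
    return least_squares(lambda X:np.concatenate([(proj(n,X,T)-uv).ravel() for n,uv,T in obsl]),[0.5,0,0.05])
E
python3 - <<'E'
from h import *
for a,b in(((349.9,248.3),(277.4,250.4)),((380.8,250.7),(283.8,280.6)),((416.5,250.3),(297,313))):
    r=tri([("top",a,None),("side",b,None)]);print("tin",np.round(r.x,4),np.round(r.fun,1),"z72 top",onz("top",a,.072).round(4),"side",onz("side",b,.072).round(4))
print("plate",onz("side",(273.5,191.8),.09).round(4))
tp=lambda x,y:(220+x/4,175+y/5.4)
for nm,uv,z in(("L rail front",tp(50,480),.14),("L rail back",tp(95,30),.14),("R rail front",tp(208,548),.06),("R back",tp(250,30),.16),
 ("stub1",tp(250,290),.09),("stub2",tp(243,365),.09),("tubeR front",tp(245,438),.02),("tubeR back",tp(268,115),.02),("outletL",tp(75,530),.05)):
    print(nm,np.round(uv,1),onz("top",uv,z).round(4))
sp=lambda x,y:(220+(x-320)/4,125+y/6)
for nm,uv,z in(("near foot front",sp(375,500),.01),("near foot back",sp(760,408),.01),("tube front",sp(456,508),.02),("tube back",sp(700,450),.02)):
    print(nm,np.round(uv,1),onz("side",uv,z).round(4))
for nm,uv,z in (("spice",(201,241),.106),("mug",(327,185),.086)): print(nm,onz("top",uv,z).round(3))
for nm,uv,z in (("mug",(344,210),.086),("shaker",(366,243),.09),("mill",(384,262),.165),("knob",(344,104),.5)): print(nm,onz("side",uv,z).round(3))
E
```

```text
tin [ 0.4659 -0.0858  0.0708] [ 0.  -0.3 -0.3  0. ] z72 top [ 0.4649 -0.0855] side [ 0.4665 -0.0868]
tin [ 0.4573 -0.1745  0.0688] [ 0.  -0.2 -0.2  0. ] z72 top [ 0.4567 -0.1739] side [ 0.4574 -0.1765]
tin [ 0.4588 -0.2744  0.085 ] [ 0.2 -1.  -0.8  0.1] z72 top [ 0.4559 -0.2769] side [ 0.4621 -0.2681]
plate [0.5065 0.0935]
L rail front [232.5 263.9] [0.4267 0.2385]
L rail back [243.8 180.6] [0.6542 0.2079]
R rail front [272.  276.5] [0.3872 0.1386]
R back [282.5 180.6] [0.6494 0.0997]
stub1 [282.5 228.7] [0.5227 0.1053]
stub2 [280.8 242.6] [0.4836 0.1105]
tubeR front [281.2 256.1] [0.4446 0.1142]
tubeR back [287.  196.3] [0.6231 0.0956]
outletL [238.8 273.1] [0.397  0.2362]
near foot front [233.8 208.3] [0.3943 0.1402]
near foot back [330. 193.] [0.679  0.1075]
tube front [254.  209.7] [0.4477 0.1079]
tube back [315. 200.] [0.6249 0.087 ]
spice [0.49  0.334]
mug [ 0.646 -0.023]
mug [ 0.668 -0.027]
shaker [ 0.68  -0.149]
mill [ 0.671 -0.259]
knob [ 0.618 -0.105]
```

```bash
cat >> h.py <<'E'
def lean(a,yaw=0,flip=False):
    "tool y along world x turned by yaw (negated if flip), tool pointing left and down, a rad off vertical"
    y=np.array([np.cos(yaw),np.sin(yaw),0]);l=np.array([-np.sin(yaw),np.cos(yaw),0])
    z=np.sin(a)*l+[0,0,-np.cos(a)];y=-y if flip else y
    return np.c_[np.cross(y,z),y,z]
def rel(pos,Rm,o=None):
    o=o or ctrl.get_obs();R0=R.from_rotvec(o["tool_rot"]).as_matrix()
    print("rel",np.round(R0.T@(np.array(pos)-o["tool_pos"]),4),R.from_matrix(R0.T@Rm).as_rotvec().round(4))
def st():
    o=ctrl.get_obs();print({k:np.round(o[k],3).tolist() for k in("t","q","tool_pos","tool_rot","contact_force","opening")});return o
E
python3 - <<'E'
from h import *
L=lean(np.pi/4);m=np.array([.456,-.277,.037])
for b in(.12,.06): rel(m+L[:,2]*(.024-b),L)
E
```

```text
rel [ 0.3538 -0.1752  0.0928] [ 0.5134  0.6653 -1.2431]
rel [ 0.3645 -0.2162  0.1353] [ 0.5134  0.6653 -1.2431]
```

```bash
echo '[{"finger_gap": 0.080,"d": [0.354,-0.175,0.093],"r": [0.513,0.665,-1.243]},{"finger_gap": 0.080,"d": [0.354,-0.175,0.093],"r": [0.513,0.665,-1.243]},{"finger_gap": 0.080,"d": [0.354,-0.175,0.093],"r": [0.513,0.665,-1.243]},{"finger_gap": 0.080,"d": [0.354,-0.175,0.093],"r": [0.513,0.665,-1.243]},{"finger_gap": 0.080,"d": [0.354,-0.175,0.093],"r": [0.513,0.665,-1.243]},{"finger_gap": 0.080,"d": [0.354,-0.175,0.093],"r": [0.513,0.665,-1.243]},{"finger_gap": 0.080,"d": [0.354,-0.175,0.093],"r": [0.513,0.665,-1.243]},{"finger_gap": 0.080,"d": [0.354,-0.175,0.093],"r": [0.513,0.665,-1.243]},{"finger_gap": 0.080,"d": [0.354,-0.175,0.093],"r": [0.513,0.665,-1.243]},{"finger_gap": 0.080,"d": [0.354,-0.175,0.093],"r": [0.513,0.665,-1.243]},{"finger_gap": 0.080,"d": [0.354,-0.175,0.093],"r": [0.513,0.665,-1.243]},{"finger_gap": 0.080,"d": [0.354,-0.175,0.093],"r": [0.513,0.665,-1.243]},{"finger_gap": 0.080,"d": [0.354,-0.175,0.093],"r": [0.513,0.665,-1.243]},{"finger_gap": 0.080,"d": [0.354,-0.175,0.093],"r": [0.513,0.665,-1.243]},{"finger_gap": 0.080,"d": [0.354,-0.175,0.093],"r": [0.513,0.665,-1.243]}]' | python3 jog.py 30; python3 - <<'E'
from h import *
import cv2
o=st()
cv2.imwrite("pics/w1.png",optics.get_image("wrist")[:,:,::-1])
T=TT("wrist",o)
for p in([.456,-.277],[.457,-.175],[.4657,-.086]): print(proj("wrist",[*p,.072],T).round(1))
L=lean(np.pi/4);m=np.array([.456,-.277,.037]);rel(m+L[:,2]*.024,L)
E
```

```text
t: 1.35
tool_pos: [0.4562, -0.3458, 0.1054]
tool_rot: [-1.764, -1.76, -0.727]
contact_force: [-0.5, -0.4, -0.1]
opening: 0.0795
grip_force: 0.0
{'t': 1.35, 'q': [-0.995, 0.44, 1.477, 0.417, 1.892, -0.998], 'tool_pos': [0.456, -0.346, 0.105], 'tool_rot': [-1.764, -1.76, -0.727], 'contact_force': [-0.457, -0.356, -0.099], 'opening': 0.08}
[[317.8 168.9]]
[[318.7  82.5]]
[[326.2  27.6]]
rel [ 0.0005 -0.0003  0.1215] [ 0.0015  0.0036 -0.0016]
```

View pics/w1.png

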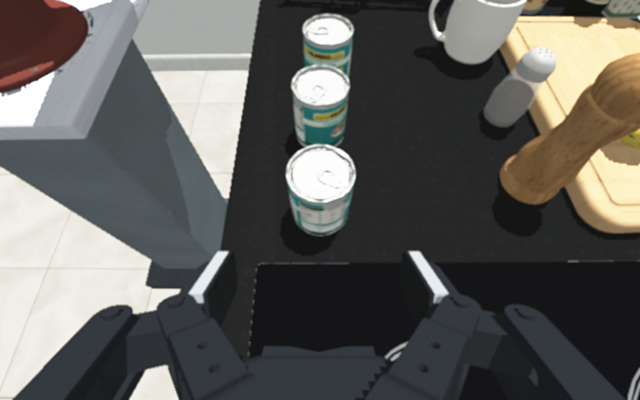

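The wrist view shows tin 1's lid centred at (321,171), between the fingers and within 3 px of prediction. I'll go in.

```bash
echo '[{"finger_gap": 0.080,"d": [0,0.002,0.035]},{"finger_gap": 0.080,"d": [0,0.002,0.07]},{"finger_gap": 0.080,"d": [0,0.002,0.10]},{"finger_gap": 0.080,"d": [0,0.002,0.115]},{"finger_gap": 0.080,"d": [0,0.002,0.121]},{"finger_gap": 0.070,"d": [0,0.002,0.121]},{"finger_gap": 0.050,"d": [0,0.002,0.121]},{"finger_gap": 0.050,"d": [0,0.002,0.121]},{"finger_gap": 0.050,"d": [0,0.002,0.121]},{"finger_gap": 0.050,"d": [0,0.002,0.121]},{"finger_gap": 0.050,"d": [0,0.002,0.121]}]' | python3 jog.py 35
```

```text
t: 2.32
tool_pos: [0.4594, -0.2627, 0.0217]
tool_rot: [-1.764, -1.764, -0.728]
contact_force: [-0.5, -3.4, 6.0]
opening: 0.0528
grip_force: 36.5
```

```bash
python3 - <<'E'
from h import *
import cv2
o=st();cv2.imwrite("pics/w2.png",optics.get_image("wrist")[:,:,::-1]);T=TT("wrist",o)
R0=R.from_rotvec(o["tool_rot"]).as_matrix()
for b in(0,.019,.03): print(b,proj("wrist",o["tool_pos"]-b*R0[:,2],T).round(1))
print(proj("wrist",[.458,-.277,.072],T).round(1))
E
```

```text
{'t': 2.317, 'q': [-0.923, 0.427, 1.656, 0.446, 1.71, -1.011], 'tool_pos': [0.459, -0.263, 0.022], 'tool_rot': [-1.764, -1.764, -0.728], 'contact_force': [-0.507, -3.406, 5.969], 'opening': 0.053}
0 [[318.1 231.2]]
0.019 [[318.1 244.3]]
0.03 [[318.1 253.2]]
[[315.4 218.8]]
```

View pics/w2.png

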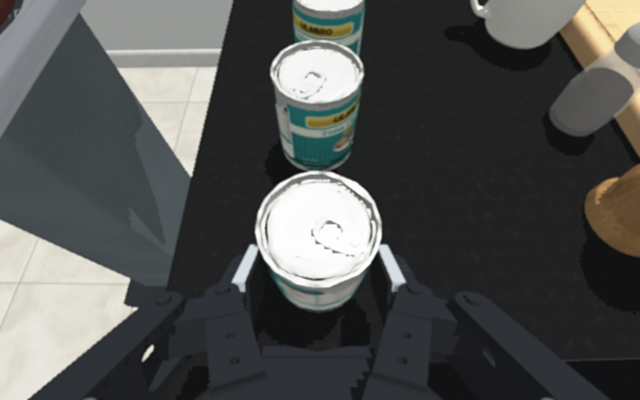

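```bash
python3 - <<'E'
from h import *
o=ctrl.get_obs();T=TT("wrist",o);R0=R.from_rotvec(o["tool_rot"]).as_matrix()
for uv in((319,228),(319,225)):
    p=onz("wrist",uv,.072,T);print(p.round(4),(R0.T@(np.array([*p,.036])-o["tool_pos"])).round(4))
E
```

```text
[ 0.4596 -0.2815] [-0.0033  0.0003 -0.0234]
[ 0.4596 -0.28  ] [-0.0023  0.0003 -0.0224]
```

The tin's middle is 23 mm behind the TCP, and the lid centre is at (319,228), so the grasp is good. Lifting now, then moving to a spot with a view of the rack.

```bash
echo '[{"finger_gap": 0.050,"d": [0.02,0,-0.02]},{"finger_gap": 0.050,"d": [0.045,0,-0.045]},{"finger_gap": 0.050,"d": [0.07,0,-0.07]},{"finger_gap": 0.050,"d": [0.34,0.011,0.032]},{"finger_gap": 0.050,"d": [0.34,0.011,0.032]},{"finger_gap": 0.050,"d": [0.34,0.011,0.032]},{"finger_gap": 0.050,"d": [0.34,0.011,0.032]},{"finger_gap": 0.050,"d": [0.34,0.011,0.032]},{"finger_gap": 0.050,"d": [0.34,0.011,0.032]},{"finger_gap": 0.050,"d": [0.34,0.011,0.032]},{"finger_gap": 0.050,"d": [0.34,0.011,0.032]},{"finger_gap": 0.050,"d": [0.34,0.011,0.032]},{"finger_gap": 0.050,"d": [0.34,0.011,0.032]}]' | python3 jog.py 45;  python3 - <<'E'
from h import *
import cv2
o=st();im=optics.get_image("wrist")[:,:,::-1];cv2.imwrite("pics/w3.png",im)
np.save("pics/o3.npy",np.r_[o["tool_pos"],o["tool_rot"]])
cv2.imwrite("pics/w3v.png",cv2.resize(im[0:320],None,fx=1.25,fy=1.25,interpolation=cv2.INTER_CUBIC))
E
```

```text
t: 3.45
tool_pos: [0.4693, 0.0027, 0.2364]
tool_rot: [-1.763, -1.762, -0.726]
contact_force: [-0.7, 0.5, -2.8]
opening: 0.0531
grip_force: 47.5
{'t': 3.45, 'q': [-0.578, -0.17, 1.916, 0.657, 1.829, -0.548], 'tool_pos': [0.469, 0.003, 0.236], 'tool_rot': [-1.763, -1.762, -0.726], 'contact_force': [-0.656, 0.534, -2.773], 'opening': 0.053}
```

View pics/w3v.png

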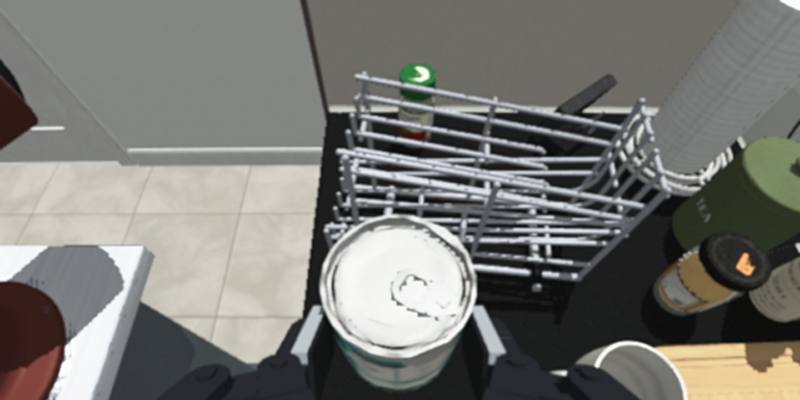

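The wrist view shows the rack from front left (340,80) to back right (668,190) in the 1.25x picture. The held tin hides the plate. I'll take one magnified crop for exact pixels.

```bash
python3 - <<'E'
import cv2
im=cv2.imread("pics/w3.png")[50:240,255:545]
cv2.imwrite("pics/w3c.png",cv2.resize(im,None,fx=2.75,fy=2.75,interpolation=cv2.INTER_LANCZOS4))
E
```

```text
(no output)
```

View pics/w3c.png

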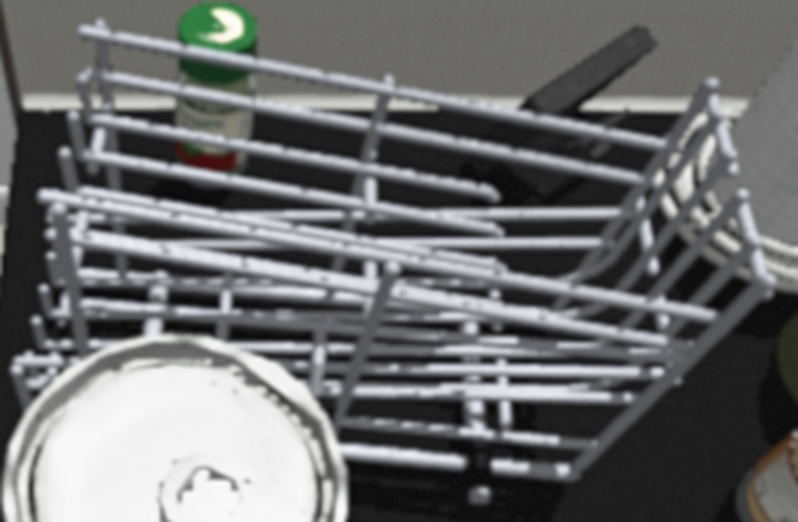

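```bash
python3 - <<'E'
from h import *
a=np.load("pics/o3.npy");T=TT("wrist",dict(tool_pos=a[:3],tool_rot=a[3:]))
w=lambda x,y:(255+x/2.75,50+y/2.75);sp=lambda x,y:(220+(x-320)/4,125+y/6);tp=lambda x,y:(220+x/4,175+y/5.4)
for nm,c,s in(("Ltop front",(82,30),(375,90)),("L2 front",(85,72),(378,128)),("Rtop front",(40,195),(387,222)),("R2 front",(80,235),(390,255)),
 ("Rfoot back",(572,472),(758,408)),("r3 back",(495,190),(642,150)),("r4 back",(500,232),(647,182)),("Rtop back",(768,288),(770,170)),("Rtop back alt",(768,288),(762,200)),("tube back",(478,495),(700,450)),("Ltop loop",(711,85),(733,15))):
    r=tri([("wrist",w(*c),T),("side",sp(*s),None)]);print(nm,r.x.round(4),r.fun.round(1))
E
```

```text
Ltop front [0.4344 0.2102 0.1997] [ 0.1 -0.2 -0.1  0.6]
L2 front [0.4338 0.2088 0.1809] [-0.   0.1 -0.  -0.2]
Rtop front [0.4245 0.1271 0.199 ] [ 0.   0.1 -0.2 -0.3]
R2 front [0.43   0.1597 0.1409] [-0.4 -0.7  1.3  1.4]
Rfoot back [0.679  0.1089 0.0104] [-0.2  0.1  0.3 -0.4]
r3 back [0.6213 0.2088 0.1137] [-0.1  0.2  0.1 -0.4]
r4 back [0.6154 0.1773 0.121 ] [-0.   0.1  0.1 -0.2]
Rtop back [0.6837 0.1103 0.1702] [-0.1  0.3  0.1 -0.9]
Rtop back alt [0.6775 0.1044 0.1759] [-0.7  1.7  0.8 -5.6]
tube back [0.6283 0.0973 0.0076] [ 0. -0. -0.  0.]
Ltop loop [0.6927 0.2124 0.1735] [-0.  -0.2  0.1  0.5]
```

```bash
python3 - <<'E'
from h import *
a=np.load("pics/o3.npy");T=TT("wrist",dict(tool_pos=a[:3],tool_rot=a[3:]))
w=lambda x,y:(255+x/2.75,50+y/2.75);sp=lambda x,y:(220+(x-320)/4,125+y/6);tp=lambda x,y:(220+x/4,175+y/5.4)
r=tri([("wrist",w(82,30),T),("side",sp(375,90),None),("top",tp(50,480),None)]);print("LF3",r.x.round(4),r.fun.round(1))
r=tri([("wrist",w(82,30),T),("top",tp(50,480),None)]);print("LF wt",r.x.round(4),r.fun.round(1))
for z in(.18,.184):
    for nm,c,s in(("LF",(82,30),(375,90)),("RF",(40,195),(387,222)),):
        print(nm,z,"wrist",onz("wrist",w(*c),z,T).round(4),"side",onz("side",sp(*s),z).round(4))
for z in(.003,.008): print("RB foot",z,onz("wrist",w(572,472),z,T).round(4),onz("side",sp(758,408),z).round(4))
for z in(.003,.008,.015): print("tube B",z,onz("wrist",w(478,495),z,T).round(4),onz("side",sp(700,450),z).round(4),"top",onz("top",(287,196.3),z).round(4))
for z in(.165,.175,.184): print("Rtop back",z,onz("wrist",w(768,288),z,T).round(4),"Ltop",onz("wrist",w(711,85),z,T).round(4))
E
```

```text
LF3 [0.4319 0.23   0.1845] [ 0.1 -0.1 -1.7  0.5  0.2 -1.5]
LF wt [0.431  0.2311 0.1834] [-0.5  0.1 -0.2 -1.2]
LF 0.18 wrist [0.4311 0.2357] side [0.4372 0.2356]
RF 0.18 wrist [0.4205 0.1447] side [0.4266 0.1463]
LF 0.184 wrist [0.4317 0.2304] side [0.4367 0.2309]
RF 0.184 wrist [0.4213 0.1411] side [0.4262 0.142 ]
RB foot 0.003 [0.6832 0.1124] [0.6799 0.1139]
RB foot 0.008 [0.6806 0.1102] [0.6783 0.1096]
tube B 0.003 [0.6301 0.0992] [0.6297 0.1012] top [0.6251 0.0965]
tube B 0.008 [0.6281 0.0972] [0.6283 0.097 ] top [0.6245 0.0962]
tube B 0.015 [0.6254 0.0943] [0.6263 0.0912] top [0.6237 0.0958]
Rtop back 0.165 [0.6886 0.1145] Ltop [0.7005 0.222 ]
Rtop back 0.175 [0.6797 0.1071] Ltop [0.6912 0.2103]
Rtop back 0.184 [0.6718 0.1005] Ltop [0.6828 0.1997]
```

```bash
cat >> h.py <<'E'
YAW=-0.11;BAY=np.array([.4794,.1796,.173]);RX=np.array([np.cos(YAW),np.sin(YAW),0]);RY=np.array([-np.sin(YAW),np.cos(YAW),0])
OFF=np.array([-.003,0,-.023])   # tin middle in the tool frame
def tcp(mid,Rm): return mid-Rm@OFF
E
python3 - <<'E'
from h import *
A=lean(np.pi/4,YAW);B=lean(np.pi/4,YAW,True);h=BAY+[0,0,.09]
rel(tcp(h,A),A);rel(tcp(h,B),B)
E
```

```text
rel [0.1476 0.0119 0.1288] [-0.0774  0.0028  0.0764]
rel [0.1416 0.0114 0.1288] [-0.0043 -0.1186 -3.0629]
```

```bash
echo '[{"finger_gap": 0.05,"d": [0.147,0.012,0.129],"r": [-0.077,0.003,0.076]},{"finger_gap": 0.05,"d": [0.147,0.012,0.129],"r": [-0.077,0.003,0.076]},{"finger_gap": 0.05,"d": [0.147,0.012,0.129],"r": [-0.077,0.003,0.076]},{"finger_gap": 0.05,"d": [0.147,0.012,0.129],"r": [-0.077,0.003,0.076]},{"finger_gap": 0.05,"d": [0.147,0.012,0.129],"r": [-0.077,0.003,0.076]}]' | python3 jog.py; python3 -c "
from h import *
st()"
```

```text
t: 3.92
tool_pos: [0.4812, 0.1996, 0.2483]
tool_rot: [-1.867, -1.673, -0.774]
contact_force: [-0.3, 0.1, -3.3]
opening: 0.0527
grip_force: 47.5
{'t': 3.917, 'q': [-0.207, -0.338, 2.035, 0.782, 1.552, -0.157], 'tool_pos': [0.481, 0.2, 0.248], 'tool_rot': [-1.867, -1.673, -0.774], 'contact_force': [-0.255, 0.095, -3.317], 'opening': 0.053}
```

```bash
echo '[{"finger_gap": 0.05,"r": [0,0,1.5]},{"finger_gap": 0.05,"r": [0,0,1.5]},{"finger_gap": 0.05,"r": [0,0,1.5]},{"finger_gap": 0.05,"r": [0,0,1.5]},{"finger_gap": 0.05,"r": [0,0,1.5]},{"finger_gap": 0.05,"r": [0,0,1.5]},{"finger_gap": 0.05,"r": [0,0,1.5]},{"finger_gap": 0.05,"r": [0,0,1.5]},{"finger_gap": 0.05,"r": [0,0,1.5]},{"finger_gap": 0.05,"r": [0,0,1.5]},{"finger_gap": 0.05,"r": [0,0,1.5]},{"finger_gap": 0.05,"r": [0,0,1.5]}]' | python3 jog.py && echo '[{"finger_gap": 0.05,"r": [0,0,1.64]},{"finger_gap": 0.05,"r": [0,0,1.64]},{"finger_gap": 0.05,"r": [0,0,1.64]},{"finger_gap": 0.05,"r": [0,0,1.64]},{"finger_gap": 0.05,"r": [0,0,1.64]},{"finger_gap": 0.05,"r": [0,0,1.64]},{"finger_gap": 0.05,"r": [0,0,1.64]},{"finger_gap": 0.05,"r": [0,0,1.64]},{"finger_gap": 0.05,"r": [0,0,1.64]},{"finger_gap": 0.05,"r": [0,0,1.64]},{"finger_gap": 0.05,"r": [0,0,1.64]},{"finger_gap": 0.05,"r": [0,0,1.64]},{"finger_gap": 0.05,"r": [0,0,1.64]},{"finger_gap": 0.05,"r": [0,0,1.64]}]' | python3 jog.py; python3 - <<'E'
from h import *
import cv2
st();B=lean(np.pi/4,YAW,True)
for h in(.03,.002): rel(tcp(BAY+[0,0,h]+.001*RY,B),B)
a=optics.get_image("side")[90:260,170:400,::-1];b=optics.get_image("top")[170:290,190:330,::-1]
c=np.zeros((600,800,3),np.uint8);c[:425,:575]=cv2.resize(a,(575,425),interpolation=cv2.INTER_CUBIC)
c[425:600,0:204]=cv2.resize(b,(204,175))
c[:,:][0:450,576:800]=cv2.resize(b,None,fx=4,fy=4,interpolation=cv2.INTER_CUBIC)[:450,140:364]
cv2.imwrite("pics/p1.png",c)
E
```

```text
t: 4.92
tool_pos: [0.4817, 0.1969, 0.2477]
tool_rot: [-2.357, 0.055, -0.083]
contact_force: [-0.3, 0.2, -2.4]
opening: 0.0525
grip_force: 47.8
t: 6.08
tool_pos: [0.4817, 0.197, 0.2477]
tool_rot: [-1.647, 1.843, 0.685]
contact_force: [0.2, -1.0, -3.3]
opening: 0.0529
grip_force: 47.7
{'t': 6.083, 'q': [-0.212, -0.336, 2.034, 0.78, 1.554, 2.983], 'tool_pos': [0.482, 0.197, 0.248], 'tool_rot': [-1.647, 1.843, 0.685], 'contact_force': [0.234, -0.977, -3.255], 'opening': 0.053}
rel [0.0463 0.0002 0.0429] [ 0.0009  0.0002 -0.0026]
rel [0.0661 0.0001 0.0627] [ 0.0009  0.0002 -0.0026]
```

View pics/p1.png

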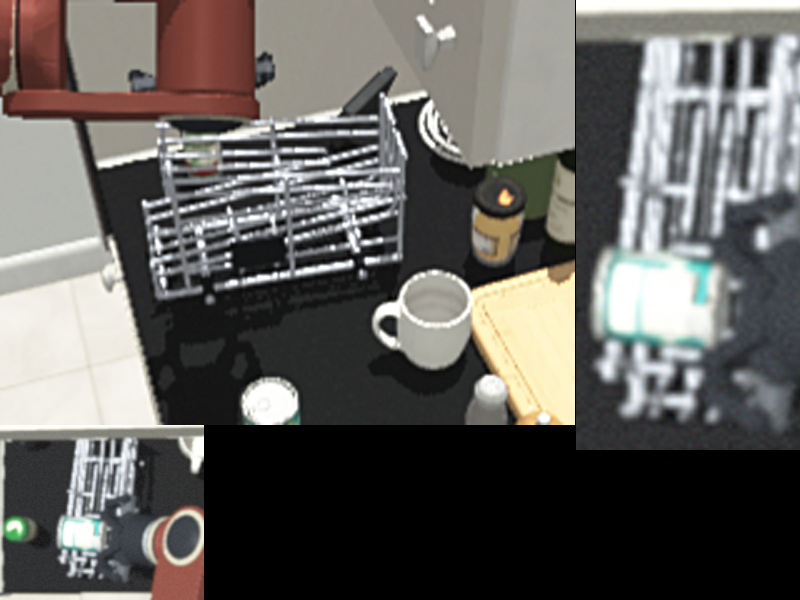

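The tin is lying the right way over the bay: in the top view it spans u 229–263 around v≈245. I'll check that numerically.

```bash
python3 - <<'E'
from h import *
o=ctrl.get_obs();Rm=R.from_rotvec(o["tool_rot"]).as_matrix();m=o["tool_pos"]+Rm@OFF
print(m.round(4),proj("top",np.array([m-.036*RY,m,m+.036*RY])).round(1).tolist())
print("left guard at bay",proj("top",BAY+[0,0,.007]+.0455*RY).round(1),"right",proj("top",BAY+[0,0,.007]-.044*RY).round(1))
E
```

```text
[0.4801 0.1833 0.2665] [[260.5, 244.8], [245.8, 243.3], [231.2, 241.9]]
left guard at bay [[235.  242.3]] right [[268.7 245.7]]
```

```bash
echo '[{"finger_gap": 0.05,"d": [0.02,0,0.017]},{"finger_gap": 0.05,"d": [0.04,0,0.036]},{"finger_gap": 0.05,"d": [0.052,0,0.049]},{"finger_gap": 0.05,"d": [0.060,0,0.057]},{"finger_gap": 0.05,"d": [0.064,0,0.061]},{"finger_gap": 0.05,"d": [0.066,0,0.063]},{"finger_gap": 0.05,"d": [0.066,0,0.063]}]' | python3 jog.py; python3 - <<'E'
from h import *
o=st();Rm=R.from_rotvec(o["tool_rot"]).as_matrix();print((o["tool_pos"]+Rm@OFF-BAY).round(4))
E
```

```text
t: 6.77
tool_pos: [0.4824, 0.1961, 0.159]
tool_rot: [-1.651, 1.835, 0.68]
contact_force: [-0.3, -0.5, -2.7]
opening: 0.0527
grip_force: 47.7
{'t': 6.767, 'q': [-0.214, -0.241, 2.113, 0.791, 1.43, 2.849], 'tool_pos': [0.482, 0.196, 0.159], 'tool_rot': [-1.651, 1.835, 0.68], 'contact_force': [-0.307, -0.521, -2.719], 'opening': 0.053}
[0.0014 0.0024 0.0044]
```

```bash
echo '[{"finger_gap": 0.05,"d": [0.001,0,0.001]},{"finger_gap": 0.05,"d": [0.002,0,0.002]},{"finger_gap": 0.05,"d": [0.0025,0,0.0025]},{"finger_gap": 0.05,"d": [0.0025,0,0.0025]}]' | python3 jog.py
```

```text
t: 7.1
tool_pos: [0.4836, 0.1966, 0.1585]
tool_rot: [-1.65, 1.831, 0.679]
contact_force: [-1.2, -0.3, 8.1]
opening: 0.0528
grip_force: 49.3
```

Contact is felt with the tin seated on the runners. I'll open and withdraw along the tool axis.

```bash
echo '[{"finger_gap": 0.06},{"finger_gap": 0.07},{"finger_gap": 0.08},{"finger_gap": 0.08},{"finger_gap": 0.08,"d": [0,0,-0.004]},{"finger_gap": 0.08,"d": [0,0,-0.012]},{"finger_gap": 0.08,"d": [0,0,-0.03]},{"finger_gap": 0.08,"d": [0,0,-0.06]},{"finger_gap": 0.08,"d": [0,0,-0.10]},{"finger_gap": 0.08,"d": [0,0,-0.13]},{"finger_gap": 0.08,"d": [0,0,-0.13]}]' | python3 jog.py; python3 - <<'E'
from h import *
st();L=lean(np.pi/4)
for b in(.12,): rel(np.array([.458,-.176,.037])+L[:,2]*(.023-b),L)
E
```

```text
t: 8.02
tool_pos: [0.4739, 0.1011, 0.252]
tool_rot: [-1.65, 1.835, 0.67]
contact_force: [-0.6, -0.1, 0.6]
opening: 0.0797
grip_force: 0.0
{'t': 8.017, 'q': [-0.419, -0.329, 2.02, 0.748, 1.691, 2.829], 'tool_pos': [0.474, 0.101, 0.252], 'tool_rot': [-1.65, 1.835, 0.67], 'contact_force': [-0.589, -0.135, 0.626], 'opening': 0.08}
rel [ 0.3481 -0.0208 -0.1399] [-0.0035  0.1327  3.0681]
```

```bash
echo '[{"finger_gap": 0.08,"d": [0.02,0,-0.02],"r": [0,0,-0.12]},{"finger_gap": 0.08,"d": [0.22,0,-0.22],"r": [0,0,-1.6]},{"finger_gap": 0.08,"d": [0.22,0,-0.22],"r": [0,0,-1.6]},{"finger_gap": 0.08,"d": [0.22,0,-0.22],"r": [0,0,-1.6]},{"finger_gap": 0.08,"d": [0.22,0,-0.22],"r": [0,0,-1.6]},{"finger_gap": 0.08,"d": [0.22,0,-0.22],"r": [0,0,-1.6]},{"finger_gap": 0.08,"d": [0.22,0,-0.22],"r": [0,0,-1.6]},{"finger_gap": 0.08,"d": [0.22,0,-0.22],"r": [0,0,-1.6]},{"finger_gap": 0.08,"d": [0.22,0,-0.22],"r": [0,0,-1.6]},{"finger_gap": 0.08,"d": [0.22,0,-0.22],"r": [0,0,-1.6]},{"finger_gap": 0.08,"d": [0.22,0,-0.22],"r": [0,0,-1.6]},{"finger_gap": 0.08,"d": [0.22,0,-0.22],"r": [0,0,-1.6]},{"finger_gap": 0.08,"d": [0.22,0,-0.22],"r": [0,0,-1.6]},{"finger_gap": 0.08,"d": [0.22,0,-0.22],"r": [0,0,-1.6]}]' | python3 jog.py; python3 - <<'E'
from h import *
import cv2
o=st();L=lean(np.pi/4)
T=TT("wrist",dict(tool_pos=np.array([.4594,-.2627,.0217]),tool_rot=np.array([-1.764,-1.764,-.728])))
t2=onz("wrist",(318,73),.072,T);print("tin2",t2)
rel(np.array([*t2,.037])+L[:,2]*(.023-.12),L)
s0=cv2.imread("pics/side0.png");t0=cv2.imread("pics/top0.png")
s=optics.get_image("side")[:,:,::-1];t=optics.get_image("top")[:,:,::-1];cv2.imwrite("pics/s1.png",s);cv2.imwrite("pics/t1.png",t)
C=BAY+.062*RX;C[2]=0
for n,a,b in(("side",s0,s),("top",t0,t)):
    for nm,x,z in(("outlet",-.129,.063),("2nd",-.072,.071),("3rd",-.015,.079),("bay",-.062,.173),("turn",.1,.1)):
        u,v=proj(n,C+x*RX+[0,0,z])[0];u=int(u);v=int(v)
        d=np.abs(a[v-5:v+6,u-5:u+6].astype(int)-b[v-5:v+6,u-5:u+6]).mean();print(n,nm,u,v,round(d,1))
E
```

```text
t: 9.18
tool_pos: [0.4378, -0.2045, 0.2457]
tool_rot: [-2.354, 0.089, -0.069]
contact_force: [0.4, 0.8, 1.1]
opening: 0.0797
grip_force: 0.0
{'t': 9.183, 'q': [-0.924, 0.008, 1.734, 0.555, 1.969, 0.79], 'tool_pos': [0.438, -0.204, 0.246], 'tool_rot': [-2.354, 0.089, -0.069], 'contact_force': [0.424, 0.766, 1.096], 'opening': 0.08}
tin2 [ 0.46004649 -0.17922283]
rel [0.0226 0.1287 0.0701] [ 0.0608 -0.0611 -1.6138]
side outlet 234 183 93.1
side 2nd 253 178 11.7
side 3rd 272 173 5.5
side bay 253 151 1.0
side turn 311 162 18.8
top outlet 255 267 103.0
top 2nd 256 247 11.2
top 3rd 258 227 9.8
top bay 252 244 3.9
top turn 262 187 6.5
```

Tin 1 is at the outlet. Now for tin 2.

```bash
echo '[{"finger_gap": 0.08,"d": [0.023,0.128,0.070],"r": [0.061,-0.061,-1.614]},{"finger_gap": 0.08,"d": [0.023,0.128,0.070],"r": [0.061,-0.061,-1.614]},{"finger_gap": 0.08,"d": [0.023,0.128,0.070],"r": [0.061,-0.061,-1.614]},{"finger_gap": 0.08,"d": [0.023,0.128,0.070],"r": [0.061,-0.061,-1.614]},{"finger_gap": 0.08,"d": [0.023,0.128,0.070],"r": [0.061,-0.061,-1.614]},{"finger_gap": 0.08,"d": [0.023,0.128,0.070],"r": [0.061,-0.061,-1.614]},{"finger_gap": 0.08,"d": [0.023,0.128,0.070],"r": [0.061,-0.061,-1.614]},{"finger_gap": 0.08,"d": [0.023,0.128,0.070],"r": [0.061,-0.061,-1.614]},{"finger_gap": 0.08,"d": [0.023,0.128,0.070],"r": [0.061,-0.061,-1.614]},{"finger_gap": 0.08,"d": [0.023,0.128,0.070],"r": [0.061,-0.061,-1.614]},{"finger_gap": 0.08,"d": [0.023,0.128,0.070],"r": [0.061,-0.061,-1.614]},{"finger_gap": 0.08,"d": [0.023,0.128,0.070],"r": [0.061,-0.061,-1.614]},{"finger_gap": 0.08,"d": [0.023,0.128,0.070],"r": [0.061,-0.061,-1.614]},{"finger_gap": 0.08,"d": [0.023,0.128,0.070],"r": [0.061,-0.061,-1.614]}]' | python3 jog.py 35; python3 - <<'E'
from h import *
import cv2
o=st();T=TT("wrist",o);im=optics.get_image("wrist")[:,:,::-1];cv2.imwrite("pics/w4.png",im)
for g in([.459,-.178],[.4657,-.0875]):
    u,v=proj("wrist",[*g,.072],T)[0].astype(int)
    W=im[max(v-50,0):v+45,u-50:u+50].astype(int);mk=((W.min(2)>135)&(W.max(2)-W.min(2)<30)).astype(np.uint8)
    k,l,s,c=cv2.connectedComponentsWithStats(cv2.morphologyEx(mk,cv2.MORPH_CLOSE,np.ones((5,5))));i=1+s[1:,4].argmax()
    uv=c[i]+[u-50,max(v-50,0)];bb=s[i];e=(u-50+bb[0]+bb[2]/2,max(v-50,0)+bb[1]+bb[3]/2)
    print("pred",u,v,"lid",uv.round(1),bb.tolist(),onz("wrist",uv,.072,T).round(4))
L=lean(np.pi/4);rel(np.array([.459,-.178,.037])+L[:,2]*.023,L)
E
```

```text
t: 10.45
tool_pos: [0.4607, -0.2475, 0.1066]
tool_rot: [-1.761, -1.759, -0.728]
contact_force: [0.8, -0.3, 0.4]
opening: 0.08
grip_force: 0.0
{'t': 10.45, 'q': [-0.907, 0.295, 1.662, 0.467, 1.822, -0.939], 'tool_pos': [0.461, -0.247, 0.107], 'tool_rot': [-1.761, -1.759, -0.728], 'contact_force': [0.825, -0.287, 0.43], 'opening': 0.08}
pred 316 169 lid [315.3 169.6] [15, 22, 69, 59, 3186] [ 0.4584 -0.1783]
pred 323 91 lid [325.   92.8] [23, 31, 59, 43, 2009] [ 0.4674 -0.0891]
rel [-0.     -0.0017  0.1213] [ 0.0001  0.0003 -0.0051]
```

```bash
echo '[{"finger_gap": 0.080,"d": [0,-0.002,0.035]},{"finger_gap": 0.080,"d": [0,-0.002,0.07]},{"finger_gap": 0.080,"d": [0,-0.002,0.10]},{"finger_gap": 0.080,"d": [0,-0.002,0.115]},{"finger_gap": 0.080,"d": [0,-0.002,0.121]},{"finger_gap": 0.070,"d": [0,-0.002,0.121]},{"finger_gap": 0.050,"d": [0,-0.002,0.121]},{"finger_gap": 0.050,"d": [0,-0.002,0.121]},{"finger_gap": 0.050,"d": [0,-0.002,0.121]},{"finger_gap": 0.050,"d": [0,-0.002,0.121]},{"finger_gap": 0.050,"d": [0,-0.002,0.121]}]' | python3 jog.py 45; python3 - <<'E'
from h import *
import cv2
o=st();T=TT("wrist",o);im=optics.get_image("wrist")[:,:,::-1];Rm=R.from_rotvec(o["tool_rot"]).as_matrix()
u,v=315,222;W=im[v-75:v+75,u-75:u+75].astype(int);mk=((W.min(2)>135)&(W.max(2)-W.min(2)<30)).astype(np.uint8)
k,l,s,c=cv2.connectedComponentsWithStats(cv2.morphologyEx(mk,cv2.MORPH_CLOSE,np.ones((5,5))));i=1+s[1:,4].argmax()
uv=c[i]+[u-75,v-75];p=onz("wrist",uv,.072,T);print(uv,s[i].tolist(),p,(Rm.T@(np.array([*p,.036])-o["tool_pos"])).round(4))
A=lean(np.pi/4,YAW)
rel(o["tool_pos"]+[0,0,.08],Rm);rel(tcp(BAY+[0,-.05,.10],A),A)
E
```

```text
t: 11.42
tool_pos: [0.4597, -0.164, 0.0227]
tool_rot: [-1.763, -1.761, -0.729]
contact_force: [-0.8, -3.5, 5.5]
opening: 0.0506
grip_force: 30.4
{'t': 11.417, 'q': [-0.821, 0.298, 1.826, 0.504, 1.637, -0.95], 'tool_pos': [0.46, -0.164, 0.023], 'tool_rot': [-1.763, -1.761, -0.729], 'contact_force': [-0.834, -3.512, 5.481], 'opening': 0.051}
[316.98958598 223.33011599] [0, 16, 150, 128, 11811] [ 0.45905389 -0.18023499] [-0.0021 -0.0006 -0.0209]
rel [ 0.0564  0.0001 -0.0567] [-0.      0.     -0.0001]
rel [0.3877 0.0216 0.0526] [-0.0754  0.0024  0.0777]
```

```bash
echo '[{"finger_gap": 0.040},{"finger_gap": 0.040,"d": [0.02,0,-0.02]},{"finger_gap": 0.040,"d": [0.04,0,-0.04]},{"finger_gap": 0.040,"d": [0.06,0,-0.06]},{"finger_gap": 0.040,"d": [0.388,0.022,0.053],"r": [-0.075,0.002,0.078]},{"finger_gap": 0.040,"d": [0.388,0.022,0.053],"r": [-0.075,0.002,0.078]},{"finger_gap": 0.040,"d": [0.388,0.022,0.053],"r": [-0.075,0.002,0.078]},{"finger_gap": 0.040,"d": [0.388,0.022,0.053],"r": [-0.075,0.002,0.078]},{"finger_gap": 0.040,"d": [0.388,0.022,0.053],"r": [-0.075,0.002,0.078]},{"finger_gap": 0.040,"d": [0.388,0.022,0.053],"r": [-0.075,0.002,0.078]},{"finger_gap": 0.040,"d": [0.388,0.022,0.053],"r": [-0.075,0.002,0.078]},{"finger_gap": 0.040,"d": [0.388,0.022,0.053],"r": [-0.075,0.002,0.078]},{"finger_gap": 0.040,"d": [0.388,0.022,0.053],"r": [-0.075,0.002,0.078]},{"finger_gap": 0.040,"d": [0.388,0.022,0.053],"r": [-0.075,0.002,0.078]}]' | python3 jog.py 45 && echo '[{"finger_gap": 0.04,"r": [0,0,1.57]},{"finger_gap": 0.04,"r": [0,0,1.57]},{"finger_gap": 0.04,"r": [0,0,1.57]},{"finger_gap": 0.04,"r": [0,0,1.57]},{"finger_gap": 0.04,"r": [0,0,1.57]},{"finger_gap": 0.04,"r": [0,0,1.57]},{"finger_gap": 0.04,"r": [0,0,1.57]},{"finger_gap": 0.04,"r": [0,0,1.57]},{"finger_gap": 0.04,"r": [0,0,1.57]},{"finger_gap": 0.04,"r": [0,0,1.57]},{"finger_gap": 0.04,"r": [0,0,1.57]},{"finger_gap": 0.04,"r": [0,0,1.57]},{"finger_gap": 0.04,"r": [0,0,1.57]}]' | python3 jog.py; python3 - <<'E'
from h import *
st();B=lean(np.pi/4,YAW,True);OFF[:]=[-.0021,0,-.021]
rel(tcp(BAY+[0,0,.07],B),B)
E
```

```text
t: 12.63
tool_pos: [0.4811, 0.1519, 0.2598]
tool_rot: [-1.864, -1.679, -0.774]
contact_force: [0.4, -1.0, -3.0]
opening: 0.0496
grip_force: 45.0
t: 13.72
tool_pos: [0.4809, 0.1484, 0.2559]
tool_rot: [-2.353, 0.139, -0.046]
contact_force: [0.7, -0.5, -2.8]
opening: 0.0492
grip_force: 44.8
{'t': 13.717, 'q': [-0.315, -0.33, 2.015, 0.766, 1.636, 1.353], 'tool_pos': [0.481, 0.148, 0.256], 'tool_rot': [-2.353, 0.139, -0.046], 'contact_force': [0.665, -0.517, -2.841], 'opening': 0.049}
rel [-0.0049 -0.0106  0.0519] [0.0023 0.0019 1.5619]
```

```bash
echo '[{"finger_gap": 0.04,"d": [-0.005,-0.011,0.052],"r": [0,0,1.562]},{"finger_gap": 0.04,"d": [-0.005,-0.011,0.052],"r": [0,0,1.562]},{"finger_gap": 0.04,"d": [-0.005,-0.011,0.052],"r": [0,0,1.562]},{"finger_gap": 0.04,"d": [-0.005,-0.011,0.052],"r": [0,0,1.562]},{"finger_gap": 0.04,"d": [-0.005,-0.011,0.052],"r": [0,0,1.562]},{"finger_gap": 0.04,"d": [-0.005,-0.011,0.052],"r": [0,0,1.562]},{"finger_gap": 0.04,"d": [-0.005,-0.011,0.052],"r": [0,0,1.562]},{"finger_gap": 0.04,"d": [-0.005,-0.011,0.052],"r": [0,0,1.562]},{"finger_gap": 0.04,"d": [-0.005,-0.011,0.052],"r": [0,0,1.562]},{"finger_gap": 0.04,"d": [-0.005,-0.011,0.052],"r": [0,0,1.562]},{"finger_gap": 0.04,"d": [-0.005,-0.011,0.052],"r": [0,0,1.562]},{"finger_gap": 0.04,"d": [-0.005,-0.011,0.052],"r": [0,0,1.562]},{"finger_gap": 0.04,"d": [-0.005,-0.011,0.052],"r": [0,0,1.562]},{"finger_gap": 0.04,"d": [-0.005,-0.011,0.052],"r": [0,0,1.562]}]' | python3 jog.py; python3 - <<'E'
from h import *
import cv2
o=st();B=lean(np.pi/4,YAW,True);OFF[:]=[-.0021,0,-.021]
rel(tcp(BAY+[0,0,.006]+.001*RY,B),B)
m=o["tool_pos"]+R.from_rotvec(o["tool_rot"]).as_matrix()@OFF
im=optics.get_image("top")[:,:,::-1];cv2.imwrite("pics/t2.png",im);p=proj("top",np.array([m-.036*RY,m,m+.036*RY]));print(p.round(1).tolist())
u,v=p[1].astype(int);row=im[v-3:v+4,215:285].mean(0).max(1);print(row.astype(int).tolist())
E
```

```text
t: 14.88
tool_pos: [0.4807, 0.1934, 0.2271]
tool_rot: [-1.654, 1.836, 0.683]
contact_force: [-0.4, 0.3, -3.2]
opening: 0.0494
grip_force: 45.8
{'t': 14.883, 'q': [-0.22, -0.319, 2.055, 0.779, 1.534, 2.943], 'tool_pos': [0.481, 0.193, 0.227], 'tool_rot': [-1.654, 1.836, 0.683], 'contact_force': [-0.375, 0.313, -3.191], 'opening': 0.049}
rel [ 0.0452 -0.0001  0.046 ] [ 0.0026 -0.0002  0.0046]
[[262.9, 245.2], [248.5, 243.8], [234.2, 242.3]]
[57, 38, 31, 30, 32, 32, 34, 37, 38, 42, 50, 49, 51, 51, 48, 49, 74, 155, 225, 233, 206, 181, 192, 211, 222, 222, 219, 220, 222, 222, 224, 224, 226, 240, 253, 255, 255, 255, 254, 248, 245, 245, 244, 239, 239, 242, 238, 191, 139, 133, 141, 141, 122, 101, 86, 75, 74, 76, 70, 69, 66, 68, 72, 74, 76, 73, 73, 74, 71, 74]
```

```bash
echo '[{"finger_gap": 0.04,"d": [0.02,0,0.018]},{"finger_gap": 0.04,"d": [0.034,0,0.032]},{"finger_gap": 0.04,"d": [0.042,0,0.040]},{"finger_gap": 0.04,"d": [0.045,0,0.043]},{"finger_gap": 0.04,"d": [0.0465,0,0.0445]},{"finger_gap": 0.04,"d": [0.0465,0,0.0445]}]' | python3 jog.py
```

```text
t: 15.43
tool_pos: [0.4811, 0.1932, 0.1645]
tool_rot: [-1.656, 1.831, 0.683]
contact_force: [0.5, -0.1, -2.8]
opening: 0.0493
grip_force: 45.7
```

```bash
echo '[{"finger_gap": 0.04,"d": [0.0015,0,0.0015]},{"finger_gap": 0.04,"d": [0.003,0,0.003]},{"finger_gap": 0.04,"d": [0.003,0,0.003]}]' | python3 jog.py; echo '[{"finger_gap": 0.04,"d": [0.001,0,0.001]},{"finger_gap": 0.04,"d": [0.001,0,0.001]}]' | python3 jog.py
```

```text
t: 15.68
tool_pos: [0.4827, 0.1938, 0.1632]
tool_rot: [-1.655, 1.827, 0.68]
contact_force: [-0.1, 0.6, 4.1]
opening: 0.0494
grip_force: 47.3
t: 15.85
tool_pos: [0.4832, 0.194, 0.1631]
tool_rot: [-1.654, 1.825, 0.68]
contact_force: [-1.2, -0.1, 8.4]
opening: 0.0496
grip_force: 48.5
```

Seated. Releasing as before, then moving back towards tin 3.

```bash
echo '[{"finger_gap": 0.06},{"finger_gap": 0.07},{"finger_gap": 0.08},{"finger_gap": 0.08},{"finger_gap": 0.08,"d": [0,0,-0.004]},{"finger_gap": 0.08,"d": [0,0,-0.012]},{"finger_gap": 0.08,"d": [0,0,-0.03]},{"finger_gap": 0.08,"d": [0,0,-0.06]},{"finger_gap": 0.08,"d": [0,0,-0.10]},{"finger_gap": 0.08,"d": [0,0,-0.13]},{"finger_gap": 0.08,"d": [0,0,-0.13]}]' | python3 jog.py && echo '[{"finger_gap": 0.08,"d": [0.02,0,-0.02],"r": [0,0,-0.12]},{"finger_gap": 0.08,"d": [0.16,0,-0.16],"r": [0,0,-1.6]},{"finger_gap": 0.08,"d": [0.16,0,-0.16],"r": [0,0,-1.6]},{"finger_gap": 0.08,"d": [0.16,0,-0.16],"r": [0,0,-1.6]},{"finger_gap": 0.08,"d": [0.16,0,-0.16],"r": [0,0,-1.6]},{"finger_gap": 0.08,"d": [0.16,0,-0.16],"r": [0,0,-1.6]},{"finger_gap": 0.08,"d": [0.16,0,-0.16],"r": [0,0,-1.6]},{"finger_gap": 0.08,"d": [0.16,0,-0.16],"r": [0,0,-1.6]},{"finger_gap": 0.08,"d": [0.16,0,-0.16],"r": [0,0,-1.6]},{"finger_gap": 0.08,"d": [0.16,0,-0.16],"r": [0,0,-1.6]},{"finger_gap": 0.08,"d": [0.16,0,-0.16],"r": [0,0,-1.6]},{"finger_gap": 0.08,"d": [0.16,0,-0.16],"r": [0,0,-1.6]},{"finger_gap": 0.08,"d": [0.16,0,-0.16],"r": [0,0,-1.6]},{"finger_gap": 0.08,"d": [0.16,0,-0.16],"r": [0,0,-1.6]}]' | python3 jog.py; python3 - <<'E'
from h import *
import cv2
o=st();L=lean(np.pi/4)
rel(np.array([.467,-.089,.037])+L[:,2]*(.023-.12),L)
C=BAY+.062*RX;C[2]=0
for n in("side","top"):
    a=cv2.imread(f"pics/{n}0.png");b=optics.get_image(n)[:,:,::-1];cv2.imwrite(f"pics/{n}2.png",b)
    for nm,x,z in(("outlet",-.129,.063),("2nd",-.072,.071),("3rd",-.015,.079),("bay",-.062,.173),("turn",.1,.1)):
        u,v=proj(n,C+x*RX+[0,0,z])[0];u=int(u);v=int(v)
        print(n,nm,round(np.abs(a[v-5:v+6,u-5:u+6].astype(int)-b[v-5:v+6,u-5:u+6]).mean(),1))
E
```

```text
t: 16.77
tool_pos: [0.4738, 0.0982, 0.2562]
tool_rot: [-1.655, 1.83, 0.67]
contact_force: [0.8, 0.2, 0.1]
opening: 0.0799
grip_force: 0.0
t: 17.93
tool_pos: [0.4479, -0.123, 0.2498]
tool_rot: [-2.354, 0.082, -0.069]
contact_force: [0.2, -0.7, -0.6]
opening: 0.0801
grip_force: 0.0
{'t': 17.933, 'q': [-0.816, -0.108, 1.839, 0.609, 1.922, 0.887], 'tool_pos': [0.448, -0.123, 0.25], 'tool_rot': [-2.354, 0.082, -0.069], 'contact_force': [0.175, -0.676, -0.643], 'opening': 0.08}
rel [0.0182 0.1258 0.0788] [ 0.0584 -0.0595 -1.6089]
side outlet 73.6
side 2nd 80.9
side 3rd 10.2
side bay 0.7
side turn 22.2
top outlet 102.4
top 2nd 72.5
top 3rd 13.5
top bay 53.3
top turn 7.8
```

Tin 2 is in second place. Now for tin 3.

```bash
echo '[{"finger_gap": 0.08,"d": [0.018,0.126,0.079],"r": [0.058,-0.060,-1.609]},{"finger_gap": 0.08,"d": [0.018,0.126,0.079],"r": [0.058,-0.060,-1.609]},{"finger_gap": 0.08,"d": [0.018,0.126,0.079],"r": [0.058,-0.060,-1.609]},{"finger_gap": 0.08,"d": [0.018,0.126,0.079],"r": [0.058,-0.060,-1.609]},{"finger_gap": 0.08,"d": [0.018,0.126,0.079],"r": [0.058,-0.060,-1.609]},{"finger_gap": 0.08,"d": [0.018,0.126,0.079],"r": [0.058,-0.060,-1.609]},{"finger_gap": 0.08,"d": [0.018,0.126,0.079],"r": [0.058,-0.060,-1.609]},{"finger_gap": 0.08,"d": [0.018,0.126,0.079],"r": [0.058,-0.060,-1.609]},{"finger_gap": 0.08,"d": [0.018,0.126,0.079],"r": [0.058,-0.060,-1.609]},{"finger_gap": 0.08,"d": [0.018,0.126,0.079],"r": [0.058,-0.060,-1.609]},{"finger_gap": 0.08,"d": [0.018,0.126,0.079],"r": [0.058,-0.060,-1.609]},{"finger_gap": 0.08,"d": [0.018,0.126,0.079],"r": [0.058,-0.060,-1.609]},{"finger_gap": 0.08,"d": [0.018,0.126,0.079],"r": [0.058,-0.060,-1.609]},{"finger_gap": 0.08,"d": [0.018,0.126,0.079],"r": [0.058,-0.060,-1.609]}]' | python3 jog.py 45; python3 - <<'E'
from h import *
import cv2
o=st();T=TT("wrist",o);im=optics.get_image("wrist")[:,:,::-1]
u,v=proj("wrist",[.467,-.089,.072],T)[0].astype(int)
W=im[v-50:v+45,u-50:u+50].astype(int);mk=((W.min(2)>135)&(W.max(2)-W.min(2)<30)).astype(np.uint8)
k,l,s,c=cv2.connectedComponentsWithStats(cv2.morphologyEx(mk,cv2.MORPH_CLOSE,np.ones((5,5))));i=1+s[1:,4].argmax()
uv=c[i]+[u-50,v-50];p=onz("wrist",uv,.072,T);print(u,v,uv,s[i].tolist(),p)
L=lean(np.pi/4);rel(np.array([*p,.037])+L[:,2]*.023,L)
E
```

```text
t: 19.2
tool_pos: [0.467, -0.1578, 0.1057]
tool_rot: [-1.762, -1.759, -0.728]
contact_force: [0.2, -0.3, -0.2]
opening: 0.0797
grip_force: 0.0
{'t': 19.2, 'q': [-0.805, 0.177, 1.803, 0.522, 1.756, -0.866], 'tool_pos': [0.467, -0.158, 0.106], 'tool_rot': [-1.762, -1.759, -0.728], 'contact_force': [0.151, -0.346, -0.221], 'opening': 0.08}
318 169 [318.60900845 168.9211761 ] [16, 21, 70, 59, 3197] [ 0.46745355 -0.08869552]
rel [0.0005 0.0004 0.1205] [ 0.0004  0.001  -0.0053]
```

```bash
echo '[{"finger_gap": 0.080,"d": [0,0,0.035]},{"finger_gap": 0.080,"d": [0,0,0.07]},{"finger_gap": 0.080,"d": [0,0,0.10]},{"finger_gap": 0.080,"d": [0,0,0.115]},{"finger_gap": 0.080,"d": [0,0,0.120]},{"finger_gap": 0.070,"d": [0,0,0.120]},{"finger_gap": 0.045,"d": [0,0,0.120]},{"finger_gap": 0.045,"d": [0,0,0.120]},{"finger_gap": 0.045,"d": [0,0,0.120]},{"finger_gap": 0.045,"d": [0,0,0.120]},{"finger_gap": 0.040,"d": [0,0,0.120]},{"finger_gap": 0.040,"d": [0,0,0.120]}]' | python3 jog.py 45; python3 - <<'E'
from h import *
o=st();Rm=R.from_rotvec(o["tool_rot"]).as_matrix()
print((Rm.T@(np.array([.4674,-.089,.036])-o["tool_pos"])).round(4))
A=lean(np.pi/4,YAW);rel(tcp(BAY+[0,-.05,.10],A),A)
E
```

```text
t: 20.25
tool_pos: [0.4684, -0.075, 0.0228]
tool_rot: [-1.764, -1.761, -0.73]
contact_force: [-1.6, -3.0, 6.7]
opening: 0.0493
grip_force: 43.5
{'t': 20.25, 'q': [-0.698, 0.206, 1.938, 0.573, 1.565, -0.871], 'tool_pos': [0.468, -0.075, 0.023], 'tool_rot': [-1.764, -1.761, -0.73], 'contact_force': [-1.58, -3.038, 6.691], 'opening': 0.049}
[-0.0006 -0.0009 -0.0192]
rel [ 0.3246  0.013  -0.0102] [-0.0747  0.0026  0.0777]
```

```bash
echo '[{"finger_gap": 0.040,"d": [0.02,0,-0.02]},{"finger_gap": 0.040,"d": [0.04,0,-0.04]},{"finger_gap": 0.040,"d": [0.06,0,-0.06]},{"finger_gap": 0.040,"d": [0.325,0.013,-0.010],"r": [-0.075,0.002,0.078]},{"finger_gap": 0.040,"d": [0.325,0.013,-0.010],"r": [-0.075,0.002,0.078]},{"finger_gap": 0.040,"d": [0.325,0.013,-0.010],"r": [-0.075,0.002,0.078]},{"finger_gap": 0.040,"d": [0.325,0.013,-0.010],"r": [-0.075,0.002,0.078]},{"finger_gap": 0.040,"d": [0.325,0.013,-0.010],"r": [-0.075,0.002,0.078]},{"finger_gap": 0.040,"d": [0.325,0.013,-0.010],"r": [-0.075,0.002,0.078]},{"finger_gap": 0.040,"d": [0.325,0.013,-0.010],"r": [-0.075,0.002,0.078]},{"finger_gap": 0.040,"d": [0.325,0.013,-0.010],"r": [-0.075,0.002,0.078]},{"finger_gap": 0.040,"d": [0.325,0.013,-0.010],"r": [-0.075,0.002,0.078]}]' | python3 jog.py && echo '[{"finger_gap": 0.04,"r": [0,0,1.57]},{"finger_gap": 0.04,"r": [0,0,1.57]},{"finger_gap": 0.04,"r": [0,0,1.57]},{"finger_gap": 0.04,"r": [0,0,1.57]},{"finger_gap": 0.04,"r": [0,0,1.57]},{"finger_gap": 0.04,"r": [0,0,1.57]},{"finger_gap": 0.04,"r": [0,0,1.57]},{"finger_gap": 0.04,"r": [0,0,1.57]},{"finger_gap": 0.04,"r": [0,0,1.57]},{"finger_gap": 0.04,"r": [0,0,1.57]},{"finger_gap": 0.04,"r": [0,0,1.57]},{"finger_gap": 0.04,"r": [0,0,1.57]},{"finger_gap": 0.04,"r": [0,0,1.57]}]' | python3 jog.py; python3 - <<'E'
from h import *
st();B=lean(np.pi/4,YAW,True);OFF[:]=[-.0021,0,-.021]
rel(tcp(BAY+[0,0,.07],B),B)
E
```

```text
t: 21.25
tool_pos: [0.4804, 0.1497, 0.2579]
tool_rot: [-1.868, -1.676, -0.772]
contact_force: [-1.0, -0.2, -3.6]
opening: 0.0491
grip_force: 44.4
t: 22.33
tool_pos: [0.4802, 0.1481, 0.2552]
tool_rot: [-2.353, 0.141, -0.045]
contact_force: [0.1, 0.3, -2.1]
opening: 0.0493
grip_force: 44.3
{'t': 22.333, 'q': [-0.317, -0.331, 2.017, 0.766, 1.636, 1.354], 'tool_pos': [0.48, 0.148, 0.255], 'tool_rot': [-2.353, 0.141, -0.045], 'contact_force': [0.141, 0.277, -2.144], 'opening': 0.049}
rel [-0.0042 -0.0113  0.0518] [0.0022 0.002  1.5603]
```

```bash
echo '[{"finger_gap": 0.04,"d": [-0.004,-0.011,0.052],"r": [0,0,1.56]},{"finger_gap": 0.04,"d": [-0.004,-0.011,0.052],"r": [0,0,1.56]},{"finger_gap": 0.04,"d": [-0.004,-0.011,0.052],"r": [0,0,1.56]},{"finger_gap": 0.04,"d": [-0.004,-0.011,0.052],"r": [0,0,1.56]},{"finger_gap": 0.04,"d": [-0.004,-0.011,0.052],"r": [0,0,1.56]},{"finger_gap": 0.04,"d": [-0.004,-0.011,0.052],"r": [0,0,1.56]},{"finger_gap": 0.04,"d": [-0.004,-0.011,0.052],"r": [0,0,1.56]},{"finger_gap": 0.04,"d": [-0.004,-0.011,0.052],"r": [0,0,1.56]},{"finger_gap": 0.04,"d": [-0.004,-0.011,0.052],"r": [0,0,1.56]},{"finger_gap": 0.04,"d": [-0.004,-0.011,0.052],"r": [0,0,1.56]},{"finger_gap": 0.04,"d": [-0.004,-0.011,0.052],"r": [0,0,1.56]},{"finger_gap": 0.04,"d": [-0.004,-0.011,0.052],"r": [0,0,1.56]},{"finger_gap": 0.04,"d": [-0.004,-0.011,0.052],"r": [0,0,1.56]},{"finger_gap": 0.04,"d": [-0.004,-0.011,0.052],"r": [0,0,1.56]}]' | python3 jog.py; python3 - <<'E'
from h import *
o=st();B=lean(np.pi/4,YAW,True);OFF[:]=[-.0021,0,-.021]
rel(tcp(BAY+[0,0,.006]-.001*RY,B),B)
m=o["tool_pos"]+R.from_rotvec(o["tool_rot"]).as_matrix()@OFF
im=optics.get_image("top")[:,:,::-1];p=proj("top",np.array([m-.036*RY,m,m+.036*RY]));print(p.round(1).tolist())
u,v=p[1].astype(int);print(im[v-3:v+4,225:270].mean(0).max(1).astype(int).tolist())
E
```

```text
t: 23.5
tool_pos: [0.481, 0.1929, 0.2264]
tool_rot: [-1.655, 1.836, 0.683]
contact_force: [-0.9, -1.0, -1.8]
opening: 0.0491
grip_force: 44.9
{'t': 23.5, 'q': [-0.221, -0.318, 2.055, 0.779, 1.533, 2.94], 'tool_pos': [0.481, 0.193, 0.226], 'tool_rot': [-1.655, 1.836, 0.683], 'contact_force': [-0.859, -0.956, -1.842], 'opening': 0.049}
rel [0.0458 0.0003 0.0443] [ 0.0027 -0.0003  0.0052]
[[263.1, 245.1], [248.7, 243.6], [234.4, 242.2]]
[48, 50, 52, 52, 47, 48, 61, 144, 226, 237, 221, 180, 163, 194, 220, 224, 234, 242, 237, 223, 219, 221, 227, 237, 248, 253, 254, 254, 255, 252, 231, 219, 239, 244, 241, 243, 247, 221, 156, 133, 141, 152, 156, 142, 101]
```

Same picture as tin 2, so I'll use the same descent.

```bash
echo '[{"finger_gap": 0.04,"d": [0.02,0,0.018]},{"finger_gap": 0.04,"d": [0.034,0,0.032]},{"finger_gap": 0.04,"d": [0.042,0,0.040]},{"finger_gap": 0.04,"d": [0.045,0,0.043]},{"finger_gap": 0.04,"d": [0.0465,0,0.0445]},{"finger_gap": 0.04,"d": [0.0475,0,0.0455]},{"finger_gap": 0.04,"d": [0.0475,0,0.0455]}]' | python3 jog.py && echo '[{"finger_gap": 0.04,"d": [0.0015,0,0.0015]},{"finger_gap": 0.04,"d": [0.0015,0,0.0015]}]' | python3 jog.py
```

```text
t: 24.13
tool_pos: [0.4823, 0.193, 0.1639]
tool_rot: [-1.658, 1.829, 0.679]
contact_force: [0.5, -0.5, -0.7]
opening: 0.0491
grip_force: 45.0
t: 24.3
tool_pos: [0.4832, 0.1934, 0.1636]
tool_rot: [-1.657, 1.826, 0.678]
contact_force: [-0.5, 0.4, 4.9]
opening: 0.049
grip_force: 46.6
```

```bash
echo '[{"finger_gap": 0.06},{"finger_gap": 0.07},{"finger_gap": 0.08},{"finger_gap": 0.08},{"finger_gap": 0.08,"d": [0,0,-0.004]},{"finger_gap": 0.08,"d": [0,0,-0.012]},{"finger_gap": 0.08,"d": [0,0,-0.03]},{"finger_gap": 0.08,"d": [0,0,-0.06]},{"finger_gap": 0.08,"d": [0,0,-0.10]},{"finger_gap": 0.08,"d": [0,0,-0.15]},{"finger_gap": 0.06,"d": [0,0,-0.19]},{"finger_gap": 0.03,"d": [0,0,-0.22]},{"finger_gap": 0.00,"d": [0,0,-0.22]},{"finger_gap": 0,"d": [0,0,-0.22]},{"finger_gap": 0,"d": [0,0,-0.22]},{"finger_gap": 0,"d": [0,0,-0.22]},{"finger_gap": 0,"d": [0,0,-0.22]}]' | python3 jog.py 20; python3 - <<'E'
from h import *
import cv2
st();C=BAY+.062*RX;C[2]=0
a=optics.get_image("side")[:,:,::-1];b=optics.get_image("top")[:,:,::-1];cv2.imwrite("pics/side3.png",a);cv2.imwrite("pics/top3.png",b)
print("plate corners",proj("side",np.array([C+x*RX-.078*RY+[0,0,z] for x,z in((-.07,.112),(-.01,.112),(-.01,.068),(-.07,.068))])).round(1).tolist())
for x,z in((-.129,.063),(-.072,.071),(-.015,.079)): print(proj("side",C+x*RX+[0,0,z]-.036*RY).round(1),proj("top",C+x*RX+[0,0,z]).round(1))
c=np.zeros((600,800,3),np.uint8)
c[:,:520]=cv2.resize(a[125:225,220:350],(520,600),interpolation=cv2.INTER_CUBIC)
c[:,520:]=cv2.resize(b[170:290,225:295],(280,600),interpolation=cv2.INTER_CUBIC)
cv2.imwrite("pics/p3.png",c)
E
```

```text
t: 25.72
tool_pos: [0.4641, 0.0393, 0.3146]
tool_rot: [-1.658, 1.83, 0.685]
contact_force: [-0.1, 0.1, -1.1]
opening: 0.0002
grip_force: 0.0
{'t': 25.717, 'q': [-0.545, -0.327, 1.916, 0.733, 1.865, 2.802], 'tool_pos': [0.464, 0.039, 0.315], 'tool_rot': [-1.658, 1.83, 0.685], 'contact_force': [-0.112, 0.056, -1.06], 'opening': 0.0}
plate corners [[256.5, 187.7], [278.3, 184.2], [279.3, 195.0], [258.0, 198.5]]
[[235.5 192.1]] [[255.  267.7]]
[[255.2 187.1]] [[256.8 247.9]]
[[274.9 182. ]] [[258.6 228. ]]
```

View pics/p3.png

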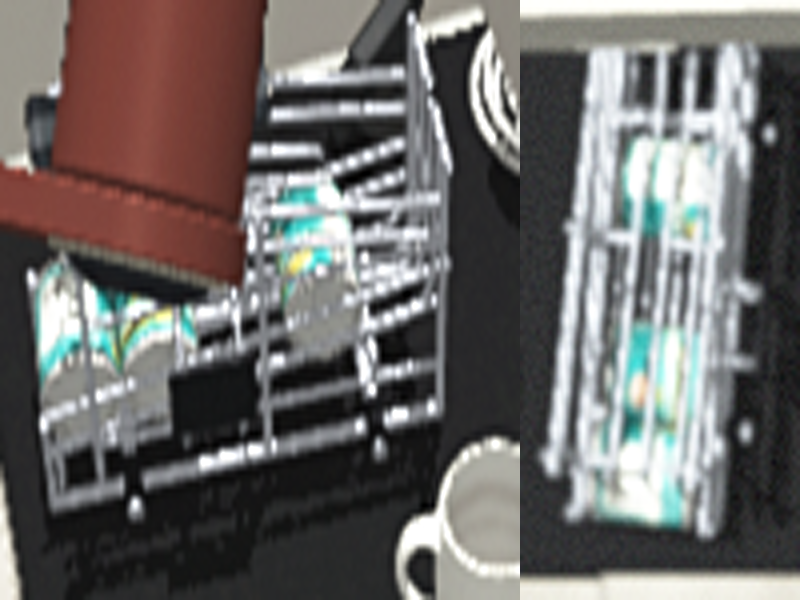

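Tins 1 and 2 sit at the outlet and in second place, and tin 3 is on its way down. The push plate spans side pixels u 263–284, v 186–198, centred at about world (0.505, 0.095, 0.09). I'll move the shut fingers in front of it.

```bash
python3 - <<'E'
from h import *
B=lean(np.pi/4,YAW,True);C=BAY+.062*RX;C[2]=0
Q=C-.027*RX+[0,0,.082];print(Q-.125*RY)
rel(Q-.18*RY+[0,0,.06],B);rel(Q-.125*RY,B)
print("RY in tool",(B.T@RY).round(4))
E
```

```text
[0.50046618 0.05151325 0.082     ]
rel [ 0.1502 -0.0336  0.0944] [0.0046 0.0017 0.0096]
rel [ 0.1539 -0.0339  0.1757] [0.0046 0.0017 0.0096]
RY in tool [-0.7071 -0.      0.7071]
```

```bash
echo '[{"finger_gap": 0,"d": [0.15,-0.034,0.094],"r": [0.005,0.002,0.01]},{"finger_gap": 0,"d": [0.15,-0.034,0.094],"r": [0.005,0.002,0.01]},{"finger_gap": 0,"d": [0.15,-0.034,0.094],"r": [0.005,0.002,0.01]},{"finger_gap": 0,"d": [0.15,-0.034,0.094],"r": [0.005,0.002,0.01]},{"finger_gap": 0,"d": [0.15,-0.034,0.094],"r": [0.005,0.002,0.01]},{"finger_gap": 0,"d": [0.154,-0.034,0.135],"r": [0.005,0.002,0.01]},{"finger_gap": 0,"d": [0.154,-0.034,0.165],"r": [0.005,0.002,0.01]},{"finger_gap": 0,"d": [0.154,-0.034,0.175],"r": [0.005,0.002,0.01]},{"finger_gap": 0,"d": [0.154,-0.034,0.175],"r": [0.005,0.002,0.01]},{"finger_gap": 0,"d": [0.154,-0.034,0.175],"r": [0.005,0.002,0.01]}]' | python3 jog.py 20; python3 - <<'E'
from h import *
import cv2
o=st();C=BAY+.062*RX;C[2]=0
print("rack frame tcp",[(np.array(o["tool_pos"])-C)@v for v in(RX,RY)])
for n in("side","top"):
    a=cv2.imread(f"pics/{n}0.png");b=optics.get_image(n)[:,:,::-1];cv2.imwrite(f"pics/{n}4.png",b)
    for nm,x,z in(("outlet",-.117,.063),("2nd",-.06,.071),("3rd",-.003,.079),("bay",-.05,.173),("turn",.1,.1)):
        u,v=proj(n,C+x*RX+[0,0,z])[0];u=int(u);v=int(v)
        print(n,nm,u,v,round(np.abs(a[v-5:v+6,u-5:u+6].astype(int)-b[v-5:v+6,u-5:u+6]).mean(),1))
E
```

```text
t: 26.65
tool_pos: [0.5015, 0.05, 0.084]
tool_rot: [-1.649, 1.84, 0.68]
contact_force: [0.4, -0.8, 0.6]
opening: 0.0
grip_force: 0.0
{'t': 26.65, 'q': [-0.488, -0.004, 2.04, 0.72, 1.485, 2.555], 'tool_pos': [0.501, 0.05, 0.084], 'tool_rot': [-1.649, 1.84, 0.68], 'contact_force': [0.437, -0.76, 0.63], 'opening': 0.0}
rack frame tcp [np.float64(-0.025823650588619556), np.float64(-0.12636120191557632)]
side outlet 238 182 57.0
side 2nd 257 177 79.7
side 3rd 277 172 96.3
side bay 257 150 0.6
side turn 311 162 24.2
top outlet 255 263 95.6
top 2nd 257 243 73.3
top 3rd 259 223 93.1
top bay 252 239 39.5
top turn 262 187 8.0
```

All three tins are in place. I'll push along rack +y, watching the force.

```bash
echo '[{"finger_gap": 0,"d": [-0.008,0,0.008]},{"finger_gap": 0,"d": [-0.016,0,0.016]},{"finger_gap": 0,"d": [-0.020,0,0.020]},{"finger_gap": 0,"d": [-0.020,0,0.020]}]' | python3 jog.py; for i in 1; do echo '[{"finger_gap": 0,"d": [-0.0015,0,0.0015]},{"finger_gap": 0,"d": [-0.003,0,0.003]},{"finger_gap": 0,"d": [-0.003,0,0.003]}]' | python3 jog.py; done; echo '[{"finger_gap": 0,"d": [-0.0015,0,0.0015]},{"finger_gap": 0,"d": [-0.003,0,0.003]},{"finger_gap": 0,"d": [-0.003,0,0.003]}]' | python3 jog.py
```

```text
t: 27.08
tool_pos: [0.5045, 0.0791, 0.084]
tool_rot: [-1.649, 1.84, 0.679]
contact_force: [0.1, -0.5, -0.3]
opening: -0.0002
grip_force: 0.0
t: 27.33
tool_pos: [0.505, 0.0823, 0.0835]
tool_rot: [-1.648, 1.841, 0.679]
contact_force: [-0.0, -1.0, -0.0]
opening: 0.0002
grip_force: 0.0
t: 27.58
tool_pos: [0.5055, 0.0865, 0.0835]
tool_rot: [-1.648, 1.841, 0.679]
contact_force: [0.1, -0.2, -0.6]
opening: 0.0
grip_force: 0.0
```

```bash
for k in a; do echo '[{"finger_gap": 0,"d": [-0.0015,0,0.0015]},{"finger_gap": 0,"d": [-0.003,0,0.003]},{"finger_gap": 0,"d": [-0.003,0,0.003]}]' | python3 jog.py | grep -E 'pos|contact'; echo '[{"finger_gap": 0,"d": [-0.001,0,0.001]},{"finger_gap": 0,"d": [-0.002,0,0.002]},{"finger_gap": 0,"d": [-0.002,0,0.002]}]' | python3 jog.py| grep -E 'pos|contact'; echo '[{"finger_gap": 0,"d": [-0.001,0,0.001]},{"finger_gap": 0,"d": [-0.002,0,0.002]},{"finger_gap": 0,"d": [-0.002,0,0.002]}]' | python3 jog.py| grep -E 'pos|contact'; done
```

```text
tool_pos: [0.506, 0.0908, 0.0835]
contact_force: [0.1, 0.2, -0.3]
tool_pos: [0.5063, 0.0935, 0.0835]
contact_force: [0.9, -0.4, -0.8]
tool_pos: [0.5066, 0.0963, 0.0835]
contact_force: [0.7, 0.1, 0.3]
```

```bash
echo '[{"finger_gap": 0,"d": [-0.001,0,0.001]},{"finger_gap": 0,"d": [-0.002,0,0.002]},{"finger_gap": 0,"d": [-0.002,0,0.002]}]' | python3 jog.py| grep -E 'pos|contact_f';echo '[{"finger_gap": 0,"d": [-0.001,0,0.001]},{"finger_gap": 0,"d": [-0.0015,0,0.0015]},{"finger_gap": 0,"d": [-0.0015,0,0.0015]}]' | python3 jog.py| grep -E 'pos|contact_f'; echo '[{"finger_gap": 0,"d": [-0.001,0,0.001]},{"finger_gap": 0,"d": [-0.0015,0,0.0015]},{"finger_gap": 0,"d": [-0.0015,0,0.0015]}]' | python3 jog.py| grep -E 'pos|contact_f'
```

```text
tool_pos: [0.5069, 0.0991, 0.0835]
contact_force: [0.3, -0.4, 0.8]
tool_pos: [0.5072, 0.1012, 0.0835]
contact_force: [0.4, 0.1, 0.1]
tool_pos: [0.5074, 0.1033, 0.0835]
contact_force: [-0.4, 0.4, 0.4]
```

```bash
echo '[{"finger_gap": 0,"d": [-0.001,0,0.001]},{"finger_gap": 0,"d": [-0.002,0,0.002]},{"finger_gap": 0,"d": [-0.002,0,0.002]}]' | python3 jog.py| grep -E 'pos|contact_f';echo '[{"finger_gap": 0,"d": [-0.001,0,0.001]},{"finger_gap": 0,"d": [-0.0015,0,0.0015]},{"finger_gap": 0,"d": [-0.0015,0,0.0015]}]' | python3 jog.py| grep -E 'pos|contact_f'
```

```text
tool_pos: [0.5077, 0.1062, 0.0835]
contact_force: [-0.1, -0.1, -0.4]
tool_pos: [0.508, 0.1082, 0.0835]
contact_force: [-0.1, 0.5, -0.7]
```

```bash
python3 - <<'E'
from h import *
import cv2
o=ctrl.get_obs();w=optics.get_image("wrist")[:,:,::-1];s=optics.get_image("side")[:,:,::-1];t=optics.get_image("top")[:,:,::-1]
for n,i in zip("wst",(w,s,t)): cv2.imwrite(f"pics/{n}5.png",i)
print(proj("side",o["tool_pos"]),proj("wrist",o["tool_pos"],TT("wrist",o)),proj("top",o["tool_pos"]))
c=np.zeros((600,800,3),np.uint8)
c[:300,:480]=cv2.resize(w,(480,300),interpolation=cv2.INTER_AREA)
c[:300,480:]=cv2.resize(t[200:275,235:315],(320,300),interpolation=cv2.INTER_CUBIC)
c[300:,:]=cv2.resize(s[150:225,210:410],(800,300),interpolation=cv2.INTER_CUBIC)
cv2.imwrite("pics/p5.png",c)
E
```

```text
[[272.77802964 189.55999704]] [[318.27553523 233.48335542]] [[281.65316483 234.02643299]]
```

View pics/p5.png

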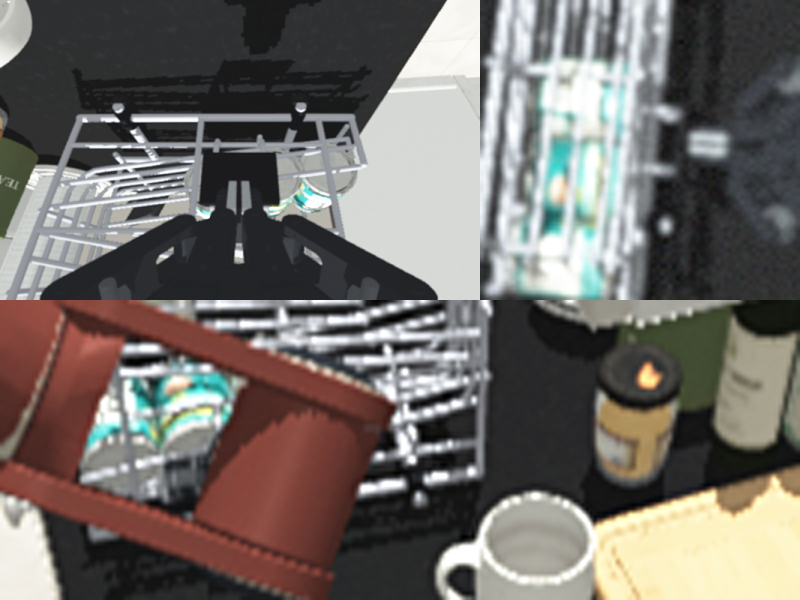

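The wrist view (upper left) shows the shut fingertips centred on the black plate in u, overlapping its middle. In the top view a gap of a few mm is left to the plate. I'll carry on.

```bash
echo '[{"finger_gap": 0,"d": [-0.001,0,0.001]},{"finger_gap": 0,"d": [-0.0015,0,0.0015]},{"finger_gap": 0,"d": [-0.0015,0,0.0015]}]' | python3 jog.py| grep -E 'pos|contact_f';echo '[{"finger_gap": 0,"d": [-0.001,0,0.001]},{"finger_gap": 0,"d": [-0.0015,0,0.0015]},{"finger_gap": 0,"d": [-0.0015,0,0.0015]}]' | python3 jog.py| grep -E 'pos|contact_f';echo '[{"finger_gap": 0,"d": [-0.001,0,0.001]},{"finger_gap": 0,"d": [-0.0015,0,0.0015]},{"finger_gap": 0,"d": [-0.0015,0,0.0015]}]' | python3 jog.py| grep -E 'pos|contact_f'; python3 - <<'E'
from h import *
import cv2
im=optics.get_image("wrist");cv2.imwrite("pics/w6.png",im[:,:,::-1]);a=cv2.imread("pics/w5.png")
for nm,i in(("5",a),("6",im)):
    m=((i.max(2)<22)&True).astype(np.uint8)
    print(nm,[int(m[v,255:390].sum()) for v in range(195,250,5)],np.flatnonzero(m[215,255:390])[[0,-1]]+255 if m[215,255:390].any() else 0)
o=ctrl.get_obs();T=TT("wrist",o);C=BAY+.062*RX;C[2]=0
for y in(-.08,-.07,-.06,-.05): print(y,proj("wrist",np.array([C+x*RX+y*RY+[0,0,z] for x,z in((-.057,.068),(.003,.068),(-.027,.112))]),T).round(0).tolist())
E
```

```text
tool_pos: [0.5082, 0.1103, 0.0835]
contact_force: [-0.2, 0.4, 0.8]
tool_pos: [0.5084, 0.1124, 0.0835]
contact_force: [-0.0, -0.2, -0.4]
tool_pos: [0.5089, 0.1141, 0.0837]
contact_force: [-0.8, -2.3, 1.4]
5 [0, 1, 0, 0, 0, 0, 0, 0, 0, 0, 0] 0
6 [0, 0, 0, 0, 0, 0, 0, 0, 0, 0, 0] 0
-0.08 [[371.0, 198.0], [270.0, 197.0], [321.0, 271.0]]
-0.07 [[369.0, 205.0], [273.0, 205.0], [321.0, 275.0]]
-0.06 [[367.0, 212.0], [275.0, 212.0], [321.0, 280.0]]
-0.05 [[364.0, 219.0], [277.0, 219.0], [321.0, 284.0]]
```

Contact: −2.3 N at y = 0.114. The guide should travel another 10–14 mm.

```bash
for s in 1; do echo '[{"finger_gap": 0,"d": [-0.0007,0,0.0007]},{"finger_gap": 0,"d": [-0.0014,0,0.0014]},{"finger_gap": 0,"d": [-0.0014,0,0.0014]}]' | python3 jog.py| grep -E 'pos|contact_f';echo '[{"finger_gap": 0,"d": [-0.0007,0,0.0007]},{"finger_gap": 0,"d": [-0.0014,0,0.0014]},{"finger_gap": 0,"d": [-0.0014,0,0.0014]}]' | python3 jog.py| grep -E 'pos|contact_f';echo '[{"finger_gap": 0,"d": [-0.0007,0,0.0007]},{"finger_gap": 0,"d": [-0.0014,0,0.0014]},{"finger_gap": 0,"d": [-0.0014,0,0.0014]}]' | python3 jog.py| grep -E 'pos|contact_f'; done
```

```text
tool_pos: [0.5092, 0.1162, 0.0837]
contact_force: [-0.4, -3.2, 1.9]
tool_pos: [0.5094, 0.1184, 0.0837]
contact_force: [-0.0, -3.8, 3.2]
tool_pos: [0.5096, 0.1205, 0.0837]
contact_force: [0.6, -2.5, 2.1]
```

```bash
echo '[{"finger_gap": 0,"d": [-0.0007,0,0.0007]},{"finger_gap": 0,"d": [-0.0007,0,0.0007]}]' | python3 jog.py| grep -E 'pos|contact_f';echo '[{"finger_gap": 0,"d": [-0.0007,0,0.0007]},{"finger_gap": 0,"d": [-0.0007,0,0.0007]}]' | python3 jog.py| grep -E 'pos|contact_f';
```

```text
tool_pos: [0.5097, 0.1214, 0.0837]
contact_force: [-0.7, -3.2, 2.9]
tool_pos: [0.5097, 0.1223, 0.0836]
contact_force: [-0.5, -4.1, 2.3]
```

```bash
echo '[{"finger_gap": 0,"d": [-0.0007,0,0.0007]},{"finger_gap": 0,"d": [-0.0007,0,0.0007]}]' | python3 jog.py| grep -E 'pos|contact_f'
```

```text
tool_pos: [0.5099, 0.1233, 0.0836]
contact_force: [-0.1, -3.6, 3.2]
```

```bash
echo '[{"finger_gap": 0,"d": [-0.0007,0,0.0007]},{"finger_gap": 0,"d": [-0.0007,0,0.0007]}]' | python3 jog.py| grep -E 'pos|contact_f'
```

```text
tool_pos: [0.51, 0.1243, 0.0836]
contact_force: [-0.6, -4.0, 2.5]
```

```bash
echo '[{"finger_gap": 0,"d": [-0.0007,0,0.0007]},{"finger_gap": 0,"d": [-0.0007,0,0.0007]}]' | python3 jog.py| grep -E 'pos|contact_f'
```

```text
tool_pos: [0.51, 0.1253, 0.0836]
contact_force: [0.5, -3.7, 3.6]
```

```bash
echo '[{"finger_gap": 0,"d": [-0.0005,0,0.0005]},{"finger_gap": 0,"d": [-0.0005,0,0.0005]}]' | python3 jog.py| grep -E 'pos|contact_f'
```

```text
tool_pos: [0.5101, 0.126, 0.0836]
contact_force: [-0.3, -5.1, 3.2]
```

```bash
echo '[{"finger_gap": 0,"d": [-0.0005,0,0.0005]},{"finger_gap": 0,"d": [-0.0005,0,0.0005]}]' | python3 jog.py| grep -E 'pos|contact_f'
```

```text
tool_pos: [0.5102, 0.1267, 0.0836]
contact_force: [0.3, -4.9, 3.5]
```

```bash
echo '[{"finger_gap": 0,"d": [-0.0005,0,0.0005]},{"finger_gap": 0,"d": [-0.0005,0,0.0005]}]' | python3 jog.py| grep -E 'pos|contact_f'
```

```text
tool_pos: [0.5103, 0.1273, 0.0836]
contact_force: [0.0, -4.1, 3.2]
```

```bash
echo '[{"finger_gap": 0,"d": [-0.0005,0,0.0005]},{"finger_gap": 0,"d": [-0.0005,0,0.0005]}]' | python3 jog.py| grep -E 'pos|contact_f'
```

```text
tool_pos: [0.5103, 0.1279, 0.0835]
contact_force: [-1.1, -5.7, 3.5]
```

```bash
echo '[{"finger_gap": 0,"d": [-0.0004,0,0.0004]},{"finger_gap": 0,"d": [-0.0004,0,0.0004]}]' | python3 jog.py| grep -E 'pos|contact_f'
```

```text
tool_pos: [0.5104, 0.128, 0.0835]
contact_force: [-1.5, -8.1, 4.4]
```

```bash
echo '[{"finger_gap": 0,"d": [-0.0004,0,0.0004]},{"finger_gap": 0,"d": [-0.0004,0,0.0004]}]' | python3 jog.py| grep -E 'pos|contact_f'
```

```text
tool_pos: [0.5104, 0.1281, 0.0835]
contact_force: [-3.4, -11.1, 6.6]
```

Solid: the position has stalled at y = 0.128 while the force climbs 5.7 → 11 N. Backing off straight.

```bash
echo '[{"finger_gap": 0,"d": [0.004,0,-0.004]},{"finger_gap": 0,"d": [0.015,0,-0.015]},{"finger_gap": 0,"d": [0.04,0,-0.04]},{"finger_gap": 0,"d": [0.07,0,-0.07]},{"finger_gap": 0,"d": [0.07,0,-0.13]},{"finger_gap": 0,"d": [0.07,0,-0.17]},{"finger_gap": 0,"d": [0.07,0,-0.17]},{"finger_gap": 0,"d": [0.07,0,-0.17]},{"finger_gap": 0,"d": [0.07,0,-0.17]}]' | python3 jog.py | grep -E '^t|pos|contact_f'; python3 - <<'E'
from h import *
import cv2
C=BAY+.062*RX;C[2]=0
for n in("side","top"):
    a=cv2.imread(f"pics/{n}0.png");b=optics.get_image(n)[:,:,::-1];cv2.imwrite(f"pics/{n}6.png",b);d=np.abs(a.astype(int)-b).max(2)
    for nm,x,z in(("outlet",-.117,.063),("2nd",-.06,.071),("3rd",-.003,.079),("bay",-.05,.173)):
        u,v=proj(n,C+x*RX+[0,0,z])[0].astype(int);print(n,nm,round(d[v-5:v+6,u-5:u+6].mean(),1))
    if n=="side":
        for nm,(u,v) in dict(spice=(250,138),mug=(344,215),shaker=(366,255),mill=(382,280),honey=(369,178)).items(): print(nm,round(d[v-8:v+9,u-8:u+9].mean(),1))
E
```

```text
t: 33.87
tool_pos: [0.4911, -0.0394, 0.154]
tool_rot: [-1.647, 1.842, 0.68]
contact_force: [0.8, -0.0, -0.0]
side outlet 84.9
side 2nd 106.4
side 3rd 85.5
side bay 1.6
spice 1.1
mug 1.2
shaker 2.5
mill 2.9
honey 1.2
top outlet 91.5
top 2nd 80.3
top 3rd 94.0
top bay 66.5
```

```bash
python3 -c "
from station import ctrl, optics
print(ctrl.finish_job())"
```

```text
the job is handed in; nothing more can be done
None
```

The job is handed in at about 34 s: the three tins lie in order in the lower tier with the first at the outlet, the right side is pushed in until it came up solid (about 11 N), and the jars, mill, shaker and mug still stand where they were.

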